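Make up the sherd sample board

TASK

Make up the sherd sample board. First, with no mount on the blue block yet, sweep every chip of sea crust off the white field into the board's trough with the scraper (the chips are sharp, so touch them with the scraper only), then stand the scraper back upright on its cork pad. Then press every sherd mount from the green tray, each into a recess of its own, fully home so that its foot plate is flush with the blue block, without disturbing the pots around.

Things in the scene. Friction and masses are not known exactly. Their poses are not given: they have to be found in the camera images.
- board: Sample board, fixed, 180 (x) by 400 (y) mm; origin: centre of its underside on the table, z up. From -y to +y: grey chip trough (y -194 to -90 mm, open on top, floor 6 mm, outer wall 36 mm, end walls 42 mm above the origin), white field, blue recess block (y +60 to +200 mm, top 42 mm above the origin, six rectangular recesses in two rows of three).
- field (a point): Centre of the white field's flat top, 30 mm above the board's origin; axes as the board's. The field is 164 (x) by 150 (y) mm; fences 12 mm high along its two x sides, the blue block rises 12 mm at its +y side, its -y side is open: an edge with a drop into the trough.
- recess0 (a point): Centre of the floor of a recess in the blue block; axes as the board's. 47.5 mm along x, 37.5 mm along y, 12 mm deep, upright walls. An orange plug 18 mm across stands up to 6 mm out of the floor and holds a mount proud; friction of about 6 N holds it, so a mount's weight does not sink it but a push of 8 to 20 N sends it flush with the floor, where it stays.
- recess1 (a point): Centre of the floor of a recess in the blue block; axes as the board's. 47.5 mm along x, 37.5 mm along y, 12 mm deep, upright walls. An orange plug 18 mm across stands up to 6 mm out of the floor and holds a mount proud; friction of about 6 N holds it, so a mount's weight does not sink it but a push of 8 to 20 N sends it flush with the floor, where it stays.
- recess2 (a point): Centre of the floor of a recess in the blue block; axes as the board's. 47.5 mm along x, 37.5 mm along y, 12 mm deep, upright walls. An orange plug 18 mm across stands up to 6 mm out of the floor and holds a mount proud; friction of about 6 N holds it, so a mount's weight does not sink it but a push of 8 to 20 N sends it flush with the floor, where it stays.
- recess3 (a point): Centre of the floor of a recess in the blue block; axes as the board's. 47.5 mm along x, 37.5 mm along y, 12 mm deep, upright walls. An orange plug 18 mm across stands up to 6 mm out of the floor and holds a mount proud; friction of about 6 N holds it, so a mount's weight does not sink it but a push of 8 to 20 N sends it flush with the floor, where it stays.
- recess4 (a point): Centre of the floor of a recess in the blue block; axes as the board's. 47.5 mm along x, 37.5 mm along y, 12 mm deep, upright walls. An orange plug 18 mm across stands up to 6 mm out of the floor and holds a mount proud; friction of about 6 N holds it, so a mount's weight does not sink it but a push of 8 to 20 N sends it flush with the floor, where it stays.
- recess5 (a point): Centre of the floor of a recess in the blue block; axes as the board's. 47.5 mm along x, 37.5 mm along y, 12 mm deep, upright walls. An orange plug 18 mm across stands up to 6 mm out of the floor and holds a mount proud; friction of about 6 N holds it, so a mount's weight does not sink it but a push of 8 to 20 N sends it flush with the floor, where it stays.
- scraper: Scraper block: yellow block 110 (x) by 36 (y) by 28 mm high with a black rubber foot, and on top a wooden handle 50 (x) by 18 (y) mm, from 28 to 70 mm height. 0.22 kg (varies). Origin at the centre of its underside, z up; it stands on its foot. Grip the handle across y.
- pad: Cork pad, the scraper's place, fixed, 160 (x) by 70 (y) by 4 mm thick; origin at the centre of its underside.
- mount0: Sherd mount (4 to 6 are there): white plate 44 (x) by 34 (y) by 12 mm, lowest 4 mm stepped in to 41 by 31; on it a centred upright sherd 30 (x) by 14 (y) mm, 12 to 36 mm high, brown spot on top. 0.08 kg. Starts on the 4 mm floor of a green tray with a 15 mm rim. Origin: centre of the underside, z up. Fits any recess, x along the recess's x, either way round. Grip the sherd across y.
- mount1: Sherd mount (4 to 6 are there): white plate 44 (x) by 34 (y) by 12 mm, lowest 4 mm stepped in to 41 by 31; on it a centred upright sherd 30 (x) by 14 (y) mm, 12 to 36 mm high, brown spot on top. 0.08 kg. Starts on the 4 mm floor of a green tray with a 15 mm rim. Origin: centre of the underside, z up. Fits any recess, x along the recess's x, either way round. Grip the sherd across y.
- mount2: Sherd mount (4 to 6 are there): white plate 44 (x) by 34 (y) by 12 mm, lowest 4 mm stepped in to 41 by 31; on it a centred upright sherd 30 (x) by 14 (y) mm, 12 to 36 mm high, brown spot on top. 0.08 kg. Starts on the 4 mm floor of a green tray with a 15 mm rim. Origin: centre of the underside, z up. Fits any recess, x along the recess's x, either way round. Grip the sherd across y.
- mount3: Sherd mount (4 to 6 are there): white plate 44 (x) by 34 (y) by 12 mm, lowest 4 mm stepped in to 41 by 31; on it a centred upright sherd 30 (x) by 14 (y) mm, 12 to 36 mm high, brown spot on top. 0.08 kg. Starts on the 4 mm floor of a green tray with a 15 mm rim. Origin: centre of the underside, z up. Fits any recess, x along the recess's x, either way round. Grip the sherd across y.
- mount4: Sherd mount (4 to 6 are there): white plate 44 (x) by 34 (y) by 12 mm, lowest 4 mm stepped in to 41 by 31; on it a centred upright sherd 30 (x) by 14 (y) mm, 12 to 36 mm high, brown spot on top. 0.08 kg. Starts on the 4 mm floor of a green tray with a 15 mm rim. Origin: centre of the underside, z up. Fits any recess, x along the recess's x, either way round. Grip the sherd across y.
- mount5: Sherd mount (4 to 6 are there): white plate 44 (x) by 34 (y) by 12 mm, lowest 4 mm stepped in to 41 by 31; on it a centred upright sherd 30 (x) by 14 (y) mm, 12 to 36 mm high, brown spot on top. 0.08 kg. Starts on the 4 mm floor of a green tray with a 15 mm rim. Origin: centre of the underside, z up. Fits any recess, x along the recess's x, either way round. Grip the sherd across y.
- chip0: Chip of sea crust (3 to 5 of them are there): brown six-sided lump about 21 mm across and 14 mm high, 12 g; origin at its centre. Starts on the white field.
- chip1: Chip of sea crust (3 to 5 of them are there): brown six-sided lump about 21 mm across and 14 mm high, 12 g; origin at its centre. Starts on the white field.
- chip2: Chip of sea crust (3 to 5 of them are there): brown six-sided lump about 21 mm across and 14 mm high, 12 g; origin at its centre. Starts on the white field.
- chip3: Chip of sea crust (3 to 5 of them are there): brown six-sided lump about 21 mm across and 14 mm high, 12 g; origin at its centre. Starts on the white field.
- chip4: Chip of sea crust (3 to 5 of them are there): brown six-sided lump about 21 mm across and 14 mm high, 12 g; origin at its centre. Starts on the white field.
- ewer: Bystander: celadon ewer, 90 mm wide, 165 mm high; origin at the centre of its underside.
- bowl: Bystander: grey bowl, 120 mm wide, 50 mm high; origin at the centre of its underside.
- jarlet: Bystander: clay jarlet, 80 mm wide, 80 mm high; origin at the centre of its underside.
Things that resemble listed ones, but are neither listed nor needed, are in the scene too. Leave any yellow look-alike of the mount3 alone.

How it is judged:
On the way, in this order (a step that is already met when the one before it is completed fails the run):
1. every chip lies in the trough, the scraper is still in the hand, and no mount is on the blue block yet (y of chip0 in the frame of board between -0.2 and -0.09 m and x of chip0 in the frame of board between -0.09 and 0.09 m and z of each of chip0, chip1, chip2, chip3, chip4 in the frame of board below 0.036 m and y of chip1 in the frame of board between -0.2 and -0.09 m and x of chip1 in the frame of board between -0.09 and 0.09 m and y of chip2 in the frame of board between -0.2 and -0.09 m and x of chip2 in the frame of board between -0.09 and 0.09 m and y of chip3 in the frame of board between -0.2 and -0.09 m and x of chip3 in the frame of board between -0.09 and 0.09 m and y of chip4 in the frame of board between -0.2 and -0.09 m and x of chip4 in the frame of board between -0.09 and 0.09 m and contact force between the fingers and scraper above 1 N and not (y of mount0 in the frame of board between 0.06 and 0.2 m and x of mount0 in the frame of board between -0.09 and 0.09 m) and not (y of mount1 in the frame of board between 0.06 and 0.2 m and x of mount1 in the frame of board between -0.09 and 0.09 m) and not (y of mount2 in the frame of board between 0.06 and 0.2 m and x of mount2 in the frame of board between -0.09 and 0.09 m) and not (y of mount3 in the frame of board between 0.06 and 0.2 m and x of mount3 in the frame of board between -0.09 and 0.09 m) and not (y of mount4 in the frame of board between 0.06 and 0.2 m and x of mount4 in the frame of board between -0.09 and 0.09 m) and not (y of mount5 in the frame of board between 0.06 and 0.2 m and x of mount5 in the frame of board between -0.09 and 0.09 m)), for 0.2 s.
2. the scraper stands upright on its cork pad, let go (horizontal distance between scraper and pad below 0.035 m and angle between scraper's own z axis and vertical below 0.1 rad and height (world z) of scraper below 0.012 m and contact force between the fingers and scraper below 0.1 N), for 0.2 s.
3. every mount is pressed flush into a recess and the scraper stands on its pad (((horizontal distance between mount0 and recess0 below 0.006 m and z of mount0 in the frame of recess0 between -0.003 and 0.002 m and angle between mount0's own z axis and vertical below 0.08 rad) or (horizontal distance between mount0 and recess1 below 0.006 m and z of mount0 in the frame of recess1 between -0.003 and 0.002 m and angle between mount0's own z axis and vertical below 0.08 rad) or (horizontal distance between mount0 and recess2 below 0.006 m and z of mount0 in the frame of recess2 between -0.003 and 0.002 m and angle between mount0's own z axis and vertical below 0.08 rad) or (horizontal distance between mount0 and recess3 below 0.006 m and z of mount0 in the frame of recess3 between -0.003 and 0.002 m and angle between mount0's own z axis and vertical below 0.08 rad) or (horizontal distance between mount0 and recess4 below 0.006 m and z of mount0 in the frame of recess4 between -0.003 and 0.002 m and angle between mount0's own z axis and vertical below 0.08 rad) or (horizontal distance between mount0 and recess5 below 0.006 m and z of mount0 in the frame of recess5 between -0.003 and 0.002 m and angle between mount0's own z axis and vertical below 0.08 rad)) and ((horizontal distance between mount1 and recess0 below 0.006 m and z of mount1 in the frame of recess0 between -0.003 and 0.002 m and angle between mount1's own z axis and vertical below 0.08 rad) or (horizontal distance between mount1 and recess1 below 0.006 m and z of mount1 in the frame of recess1 between -0.003 and 0.002 m and angle between mount1's own z axis and vertical below 0.08 rad) or (horizontal distance between mount1 and recess2 below 0.006 m and z of mount1 in the frame of recess2 between -0.003 and 0.002 m and angle between mount1's own z axis and vertical below 0.08 rad) or (horizontal distance between mount1 and recess3 below 0.006 m and z of mount1 in the frame of recess3 between -0.003 and 0.002 m and angle between mount1's own z axis and vertical below 0.08 rad) or (horizontal distance between mount1 and recess4 below 0.006 m and z of mount1 in the frame of recess4 between -0.003 and 0.002 m and angle between mount1's own z axis and vertical below 0.08 rad) or (horizontal distance between mount1 and recess5 below 0.006 m and z of mount1 in the frame of recess5 between -0.003 and 0.002 m and angle between mount1's own z axis and vertical below 0.08 rad)) and ((horizontal distance between mount2 and recess0 below 0.006 m and z of mount2 in the frame of recess0 between -0.003 and 0.002 m and angle between mount2's own z axis and vertical below 0.08 rad) or (horizontal distance between mount2 and recess1 below 0.006 m and z of mount2 in the frame of recess1 between -0.003 and 0.002 m and angle between mount2's own z axis and vertical below 0.08 rad) or (horizontal distance between mount2 and recess2 below 0.006 m and z of mount2 in the frame of recess2 between -0.003 and 0.002 m and angle between mount2's own z axis and vertical below 0.08 rad) or (horizontal distance between mount2 and recess3 below 0.006 m and z of mount2 in the frame of recess3 between -0.003 and 0.002 m and angle between mount2's own z axis and vertical below 0.08 rad) or (horizontal distance between mount2 and recess4 below 0.006 m and z of mount2 in the frame of recess4 between -0.003 and 0.002 m and angle between mount2's own z axis and vertical below 0.08 rad) or (horizontal distance between mount2 and recess5 below 0.006 m and z of mount2 in the frame of recess5 between -0.003 and 0.002 m and angle between mount2's own z axis and vertical below 0.08 rad)) and ((horizontal distance between mount3 and recess0 below 0.006 m and z of mount3 in the frame of recess0 between -0.003 and 0.002 m and angle between mount3's own z axis and vertical below 0.08 rad) or (horizontal distance between mount3 and recess1 below 0.006 m and z of mount3 in the frame of recess1 between -0.003 and 0.002 m and angle between mount3's own z axis and vertical below 0.08 rad) or (horizontal distance between mount3 and recess2 below 0.006 m and z of mount3 in the frame of recess2 between -0.003 and 0.002 m and angle between mount3's own z axis and vertical below 0.08 rad) or (horizontal distance between mount3 and recess3 below 0.006 m and z of mount3 in the frame of recess3 between -0.003 and 0.002 m and angle between mount3's own z axis and vertical below 0.08 rad) or (horizontal distance between mount3 and recess4 below 0.006 m and z of mount3 in the frame of recess4 between -0.003 and 0.002 m and angle between mount3's own z axis and vertical below 0.08 rad) or (horizontal distance between mount3 and recess5 below 0.006 m and z of mount3 in the frame of recess5 between -0.003 and 0.002 m and angle between mount3's own z axis and vertical below 0.08 rad)) and ((horizontal distance between mount4 and recess0 below 0.006 m and z of mount4 in the frame of recess0 between -0.003 and 0.002 m and angle between mount4's own z axis and vertical below 0.08 rad) or (horizontal distance between mount4 and recess1 below 0.006 m and z of mount4 in the frame of recess1 between -0.003 and 0.002 m and angle between mount4's own z axis and vertical below 0.08 rad) or (horizontal distance between mount4 and recess2 below 0.006 m and z of mount4 in the frame of recess2 between -0.003 and 0.002 m and angle between mount4's own z axis and vertical below 0.08 rad) or (horizontal distance between mount4 and recess3 below 0.006 m and z of mount4 in the frame of recess3 between -0.003 and 0.002 m and angle between mount4's own z axis and vertical below 0.08 rad) or (horizontal distance between mount4 and recess4 below 0.006 m and z of mount4 in the frame of recess4 between -0.003 and 0.002 m and angle between mount4's own z axis and vertical below 0.08 rad) or (horizontal distance between mount4 and recess5 below 0.006 m and z of mount4 in the frame of recess5 between -0.003 and 0.002 m and angle between mount4's own z axis and vertical below 0.08 rad)) and ((horizontal distance between mount5 and recess0 below 0.006 m and z of mount5 in the frame of recess0 between -0.003 and 0.002 m and angle between mount5's own z axis and vertical below 0.08 rad) or (horizontal distance between mount5 and recess1 below 0.006 m and z of mount5 in the frame of recess1 between -0.003 and 0.002 m and angle between mount5's own z axis and vertical below 0.08 rad) or (horizontal distance between mount5 and recess2 below 0.006 m and z of mount5 in the frame of recess2 between -0.003 and 0.002 m and angle between mount5's own z axis and vertical below 0.08 rad) or (horizontal distance between mount5 and recess3 below 0.006 m and z of mount5 in the frame of recess3 between -0.003 and 0.002 m and angle between mount5's own z axis and vertical below 0.08 rad) or (horizontal distance between mount5 and recess4 below 0.006 m and z of mount5 in the frame of recess4 between -0.003 and 0.002 m and angle between mount5's own z axis and vertical below 0.08 rad) or (horizontal distance between mount5 and recess5 below 0.006 m and z of mount5 in the frame of recess5 between -0.003 and 0.002 m and angle between mount5's own z axis and vertical below 0.08 rad)) and horizontal distance between scraper and pad below 0.035 m and angle between scraper's own z axis and vertical below 0.1 rad), for 0.2 s.
At the end, for the whole second after the job is handed in: Every mount sits in a recess, centred within 6 mm, its underside within 2 mm of the recess floor (foot plate flush with the block), level within 0.08 rad and at rest; every chip lies in the trough; the scraper stands upright (0.1 rad) on the cork pad, its centre within 35 mm of the pad's centre (all of step 3 and linear speed of each of mount0, mount1, mount2, mount3, mount4, mount5 below 0.02 m/s and y of chip0 in the frame of board between -0.2 and -0.09 m and x of chip0 in the frame of board between -0.09 and 0.09 m and z of each of chip0, chip1, chip2, chip3, chip4 in the frame of board below 0.036 m and y of chip1 in the frame of board between -0.2 and -0.09 m and x of chip1 in the frame of board between -0.09 and 0.09 m and y of chip2 in the frame of board between -0.2 and -0.09 m and x of chip2 in the frame of board between -0.09 and 0.09 m and y of chip3 in the frame of board between -0.2 and -0.09 m and x of chip3 in the frame of board between -0.09 and 0.09 m and y of chip4 in the frame of board between -0.2 and -0.09 m and x of chip4 in the frame of board between -0.09 and 0.09 m and height (world z) of scraper below 0.012 m); the robot touches nothing.
It fails at once if the fingers touch a chip (contact force between the fingers and chip0 above 0.5 N or contact force between the fingers and chip1 above 0.5 N or contact force between the fingers and chip2 above 0.5 N or contact force between the fingers and chip3 above 0.5 N or contact force between the fingers and chip4 above 0.5 N).
It fails at once if a pot nearby is pushed more than 30 mm or tipped over (distance of any of ewer, bowl, jarlet from where it was at the start of the episode above 0.03 m or angle between any of ewer, bowl, jarlet's own z axis and vertical above 0.5 rad).
Of mount0, mount1, mount2, mount3, mount4, mount5 only 4 to 6 are there at a start; the rules pass over those that are not, and their reading is None.
Of chip0, chip1, chip2, chip3, chip4 only 3 to 5 are there at a start; the rules pass over those that are not, and their reading is None.
At some moment in a run one of mount0, mount1, mount2, mount3, mount4, mount5 may be knocked a few centimetres aside while the robot is not near it.
Once in a run the grip may slacken for a moment while it holds something.
It also fails if it takes over 210 s, if anything falls off the work surface, if the arm or the gripper's body presses on something with over 40 N, if the wrist force passes 120 N, or if a joint passes its speed limit or range.

ROBOT

A 6-joint arm with a two-finger parallel gripper is mounted at the origin on the work surface. World frame = base frame: x ahead of the robot, y to its left, z up, the work surface at z = 0. Lengths are in m, angles in rad, forces in N, time in s.
With the tool pointing down it reaches from about 0.35 to 0.975 m from the base axis. Payload 4.9 kg.
Tool frame: the origin (TCP) lies midway between the tips of the shut fingers; the grasp point (between the pads) lies 19 mm behind it; z points along the fingers, x is the direction in which the jaws open and shut, and the axes are right-handed (so a half turn about z gives the same grasp; the last joint's range is limited). The gripper opens to 85 mm and grips with 20 to 120 N. Pads are 22 mm wide; open, the fingers measure 114 mm over their backs; the gripper's body (76 mm by 85 mm) begins 54 mm behind the grasp point. The pads swing forward as they close: fully open they stand 13 mm farther back than shut.
Start: joints at [-1.307, 0.053, 1.613, -0, 1.476, -0.119], TCP at [0.233, -0.58, 0.231] pointing down, gripper open.
Joint ranges: [-3.01, 3.01], [-1.01, 2.22], [0.06, 2.58], [-1.02, 4.17], [0.09, 2.62], [-3.14, 3.14]. Speed limits (rad/s): [2.57, 2.57, 3.14, 3.14, 3.14, 3.14].

INTERFACE

Orientations are given as a rotation vector (axis times angle).
In Python, from station import ctrl gives the robot as it stands.
- The arm moves only by the tool step_arm, never from a script. Its argument "increments" is text: rows parted by semicolons, each of 6 numbers parted by spaces: the shift along the tool's x, y, z as a fraction of full scale, then the turn, a rotation vector about the tool's x, y, z as a fraction of full scale. In form: x y z rx ry rz; .... A call has 1 to 12 rows; each row shifts and turns the commanded pose from where the row before left it, along the tool's axes as they then stand; what a row does not reach is not made up. Full scale, the value 1, is 0.025 m for a shift and 0.1 rad for a turn. A row lasts 1/12 s, in which the tool goes at most 41.7 mm and 7.16 degrees, less where a joint would pass 70% of its speed; a pose out of reach is approached as far as the arm can. A call with a number of a shift or a turn outside -1 to 1 is refused whole. A call with a gripper value outside its range is refused whole. "fingers" is the opening, from -1 (shut) to 1 (fully open), so that 0 is half open, set as the call begins (left out, the last holds). The fingers move at their own pace and stop on an object; "newtons" is the grip in N (left out, the last holds). Time passes only in rows, so rows that do not move let the fingers close. It gives the time, the measured TCP pose, the force and the opening at its end, in the units of the state.
- ctrl.get_obs(): the state, without advancing time (a new reading comes with each control period).
- ctrl.get_image(name): name is "side" or "top"; returns a dict with "pixels" (420x560x3 uint8, red, green, blue), "intrinsics" (3x3 intrinsics, pixels), "eye" and "orientation" of the camera in the world. Camera axes: x right, y down, z forward; pixel columns grow to the right and rows downward; lengths in m; the calibration is good to about 2 mm. A picture is of the moment at which its call begins. There is no depth.
- ctrl.finish_job(): hands the job in, once; it reports no verdict.
The state is a dict: "t": time; "q": joint angles; "dq": joint speeds; "effort": joint torques, N m; "tool_pos": TCP position; "tool_rot": TCP orientation; "contact_force": force on the tool from outside, world axes, zero at the start; "wrist_torque": the same for the moment, N m; "opening": finger opening in m.
Only numpy, scipy, OpenCV 4.12 (cv2) and the standard library are available. Lean on these libraries where they do the work, as an engineer would, in place of code of your own. Each camera call takes 0.05 s, during which the arm holds its last target.

## Working session

There is one attempt and no reset: what is moved stays moved. The work goes in short steps, Python scripts to look and compute and a tool call to move; the robot and the scene stay as the last step left them, time stands still between calls to the robot, and variables do not carry over. Pictures are saved under pics/ and viewed, and the job is handed in when it is done.

Besides the shell and the picture viewer there is one more tool, called after "Request:" as name(argument=value, ...), one argument or row to a line, values as JSON. step_arm: Moves the arm, as the interface text tells. Shift numbers are shares of 0.025 m and turn numbers shares of 0.1 rad, none past 1 either way. Its arguments: {"type":"object","properties":{"increments":{"type":"string"},"fingers":{"type":"number"},"newtons":{"type":"number"}},"required":["increments"]}

```bash
ls; mkdir -p pics; python3 - <<'E'
from station import ctrl
import cv2,numpy as np
print(ctrl.get_obs())
for n in("top","side"):
    im=ctrl.get_image(n); cv2.imwrite(f"pics/{n}0.png",im["pixels"][:,:,::-1]); print(n,im["intrinsics"],im["eye"],im["orientation"])
E
```

```text
pics
{'t': 0.0, 'q': array([-1.30699984e+00,  5.33685948e-02,  1.61432873e+00,  6.56691749e-06,
        1.47598665e+00, -1.19022185e-01]), 'dq': array([-0.00024835,  0.00129974,  0.0002875 , -0.00109273,  0.00170926,
        0.00071153]), 'effort': array([ 1.85369213e-04, -3.93680656e+01, -3.70178175e+01, -1.21476642e-04,
        6.87512904e-03, -7.11038098e-06]), 'tool_pos': array([ 0.23328307, -0.57914739,  0.230035  ]), 'tool_rot': array([-2.60234537e+00,  1.75749040e+00,  2.47699106e-03]), 'contact_force': array([-0.35154253, -0.20043054, -0.67853672]), 'wrist_torque': array([ 0.00083681, -0.06383162,  0.04325634]), 'opening': 0.08554654590900053}
top [[479.57655295   0.         277.10719715]
 [  0.         479.57655295 212.56191938]
 [  0.           0.           1.        ]] [0.51960033 0.0748692  1.22682531] [-2.19746641  2.17567325 -0.09278616]
side [[473.32308798   0.         280.01586622]
 [  0.         473.32308798 213.18246386]
 [  0.           0.           1.        ]] [0.36498691 0.93018251 1.04183767] [-0.38217835  2.81025472 -1.05801158]
```

View pics/top0.png

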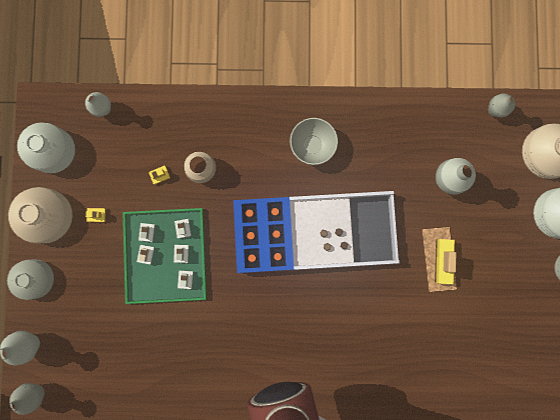

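View pics/side0.png

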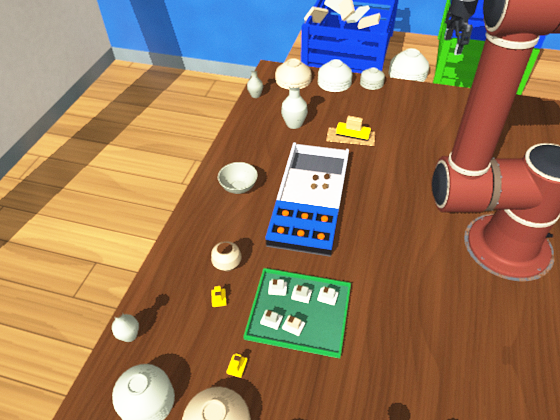

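The top view shows the board with its blue block at px (263,235) and four chips at about (326..345, 233..248). The scraper stands on its pad at (445,261). Five white mounts sit in the green tray at (147,232), (183,229), (146,255), (182,254) and (186,280). The yellow look-alikes at (159,175) and (96,215) must be left alone, and the two yellow items are otherwise similar in shape. The pots nearest the work are the bowl (314,141), jarlet (200,167) and ewer (456,175).

```bash
cat > h.py <<'E'
from station import ctrl
import cv2,numpy as np
from scipy.spatial.transform import Rotation as R
def grab(n,save=None):
    im=ctrl.get_image(n)
    if save: cv2.imwrite(f"pics/{save}.png",im["pixels"][:,:,::-1])
    return im
def ray(im,uv):
    uv=np.atleast_2d(np.asarray(uv,float)); K=np.array(im["intrinsics"])
    d=np.c_[(uv[:,0]-K[0,2])/K[0,0],(uv[:,1]-K[1,2])/K[1,1],np.ones(len(uv))]
    o=np.array(im["orientation"]); Rm=R.from_rotvec(o).as_matrix() if o.size==3 else o
    return np.array(im["eye"]),d@Rm.T
def plane(im,uv,z):
    e,d=ray(im,uv); return e+d*((z-e[2])/d[:,2])[:,None]
def proj(im,P):
    P=np.atleast_2d(P);Rm=R.from_rotvec(im["orientation"]).as_matrix()
    c=(P-im["eye"])@Rm;K=im["intrinsics"];return np.c_[K[0,0]*c[:,0]/c[:,2]+K[0,2],K[1,1]*c[:,1]/c[:,2]+K[1,2]]
def hsv(im): return cv2.cvtColor(im["pixels"],cv2.COLOR_RGB2HSV)
def blobs(m,amin,amax=1e9):
    n,l,s,c=cv2.connectedComponentsWithStats(m.astype(np.uint8))
    return [(c[i],s[i,4],l==i) for i in range(1,n) if amin<=s[i,4]<=amax]
def rect(mask):
    cs,_=cv2.findContours(mask.astype(np.uint8),cv2.RETR_EXTERNAL,cv2.CHAIN_APPROX_NONE)
    return cv2.minAreaRect(max(cs,key=cv2.contourArea))
def inr(H,lo,hi): return cv2.inRange(H,np.array(lo),np.array(hi))>0
E
python3 - <<'E'
from h import *
for n in("top","side"):
    im=grab(n);H=hsv(im)
    print(n)
    for nm,lo,hi,z in(("orange",(4,150,150),(14,255,255),.036),("yellow",(24,150,120),(34,255,255),.028),("blue",(108,150,60),(125,255,255),.042)):
        for c,a,m in blobs(inr(H,lo,hi),8):
            print(nm,np.round(c,1),a,np.round(plane(im,[c],z)[0],4))
    if n=="top":
        for p in [(326,233),(147,231),(450,262),(430,250),(141,232),(345,220),(265,222),(249,212),(244,210)]: print(p,im["pixels"][p[1],p[0]],H[p[1],p[0]])
        a=im["pixels"][:,:,::-1]
        cv2.imwrite("pics/crop0.png",np.hstack([cv2.resize(a[190:310,110:220],None,fx=3.5,fy=3.5,interpolation=cv2.INTER_NEAREST),cv2.resize(a[190:310,400:470],None,fx=3.5,fy=3.5,interpolation=cv2.INTER_NEAREST)]))
E
```

```text
top
orange [274.7 211.1] 41 [0.6143 0.0711 0.036 ]
orange [249.  212.8] 41 [0.6095 0.1351 0.036 ]
orange [276.  233.6] 39 [0.5583 0.0674 0.036 ]
orange [250.3 235.1] 43 [0.554  0.1312 0.036 ]
orange [277.1 256.1] 41 [0.5026 0.064  0.036 ]
orange [251.5 257.7] 44 [0.4981 0.1273 0.036 ]
yellow [160.4 170.1] 54 [0.7156 0.3602 0.028 ]
yellow [159.  177.8] 59 [0.696  0.3629 0.028 ]
yellow [ 94.3 211.8] 81 [0.6085 0.5218 0.028 ]
yellow [ 94.5 219.3] 42 [0.5897 0.5206 0.028 ]
yellow [443.  261.3] 504 [ 0.4936 -0.3502  0.028 ]
blue [262.4 234.6] 2197 [0.5553 0.101  0.042 ]
(326, 233) [129 108  86] [ 15  85 129]
(147, 231) [66 65 56] [27 39 66]
(450, 262) [221 184 132] [ 18 103 221]
(430, 250) [196 154 111] [ 15 111 196]
(141, 232) [195 197 178] [ 33  25 197]
(345, 220) [223 216 209] [ 15  16 223]
(265, 222) [ 64 100 184] [111 166 184]
(249, 212) [221 126  73] [ 11 171 221]
(244, 210) [43 43 51] [120  40  51]
side
orange [533.4   9.4] 999 [-0.1376 -1.3803  0.036 ]
orange [518.  37.] 153 [-0.0613 -1.1086  0.036 ]
orange [488.6 106.4] 3537 [ 0.0575 -0.5841  0.036 ]
orange [445.4 120. ] 24 [ 0.1
[... 1204 characters left out ...]
.3437 0.4613 0.036 ]
orange [352.9 377.6] 10 [0.3432 0.4973 0.036 ]
orange [520.4 396.8] 16 [-0.001   0.4446  0.036 ]
yellow [352.8 131.3] 334 [ 0.4917 -0.3402  0.028 ]
yellow [218.1 296.9] 233 [0.6999 0.3809 0.028 ]
yellow [236.3 366.2] 291 [0.597  0.5372 0.028 ]
blue [154.2  30. ] 1010 [ 1.4376 -0.787   0.042 ]
blue [349.6  37.7] 4588 [ 0.6104 -0.9246  0.042 ]
blue [477.6  22.2] 483 [ 0.1016 -1.1872  0.042 ]
blue [356.4   6.4] 15 [ 0.6312 -1.2102  0.042 ]
blue [405.8  28.7] 18 [ 0.3933 -1.0564  0.042 ]
blue [163.2  30.6] 22 [ 1.3968 -0.7914  0.042 ]
blue [453.8  33.4] 31 [ 0.1958 -1.0641  0.042 ]
blue [540.3  41.4] 84 [-0.1434 -1.081   0.042 ]
blue [302.7 225.2] 1741 [0.5513 0.1134 0.042 ]
```

View pics/crop0.png

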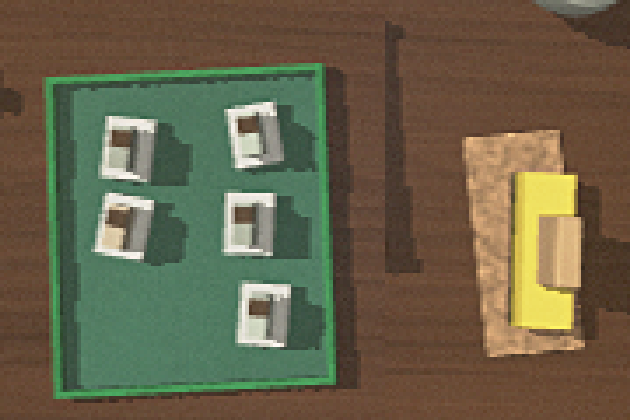

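The close crop confirms the choice: white mounts with brown spots in the tray, and the yellow block with a wooden handle standing on cork, which is the scraper. I'll measure mounts, chips, scraper and pad next.

```bash
cat >> h.py <<'E'
def poly_rect(im,mask,z):
    cs,_=cv2.findContours(mask.astype(np.uint8),cv2.RETR_EXTERNAL,cv2.CHAIN_APPROX_NONE)
    c=max(cs,key=cv2.contourArea)[:,0,:].astype(float)
    P=plane(im,c,z)[:,:2]
    (x,y),(w,h),a=cv2.minAreaRect((P*1000).astype(np.float32))
    M=cv2.moments((P*1e5).astype(np.int32).reshape(-1,1,2))
    yaw=a if w>h else a-90   # long side along x
    yaw=(yaw+90)%180-90
    return np.array([x,y])/1000,np.array([M["m10"],M["m01"]])/M["m00"]/1e5,max(w,h),min(w,h),np.deg2rad(yaw)
def mounts(im,box):
    H=hsv(im);u0,v0,u1,v1=box
    px=im["pixels"].astype(int)
    m=(px[:,:,1]-px[:,:,0]<15)
    mm=np.zeros_like(m);mm[v0:v1,u0:u1]=m[v0:v1,u0:u1]
    return [(c,a)+poly_rect(im,k,.016) for c,a,k in blobs(mm,60,600)]
E
python3 - <<'E'
from h import *
im=grab("top");H=hsv(im);px=im["pixels"].astype(int)
for m in mounts(im,(132,214,202,296)): print("mount",*[np.round(x,4) for x in m])
roi=np.zeros(H.shape[:2],bool);roi[205:262,295:350]=1
for c,a,k in blobs(roi&(H[:,:,1]>55)&(H[:,:,2]<170),10): print("chip",c,a,np.round(plane(im,[c],.040),4))
roi[:]=0;roi[220:300,415:465]=1
Y=inr(H,(24,150,120),(34,255,255))&roi
Hd=roi&(px[:,:,0]>210)&(H[:,:,1]<140)&(H[:,:,1]>70)
for c,a,k in blobs(Hd,30): print("handle",c,a,*[np.round(x,4) for x in poly_rect(im,k,.074)])
print("yellow",*[np.round(x,4) for x in poly_rect(im,Y,.032)])
w=px.sum(2)
C=roi&((px[:,:,0]>110)&(px[:,:,0]-px[:,:,2]>35)&(H[:,:,1]>80))
for c,a,k in blobs(C,200): print("pad+scr",c,a,*[np.round(x,4) for x in poly_rect(im,k,.004)])
im=grab("side");H=hsv(im);px=im["pixels"].astype(int)
for p in[(303,287),(353,122),(353,126),(333,136)]:print(p,px[p[1],p[0]],H[p[1],p[0]])
for m in mounts(im,(256,276,345,345)): print("mount",*[np.round(x,4) for x in m])
a=im["pixels"][:,:,::-1]
cv2.imwrite("pics/crop1.png",np.hstack([cv2.resize(a[265:355,240:360],None,fx=4,fy=4,interpolation=0),cv2.resize(a[100:190,315:385],None,fx=4,fy=4,interpolation=0)]))
E
```

```text
mount [182.5116 228.186 ] 258 [0.5701 0.3028] [0.5702 0.303 ] 44.8824 37.27 0.1777
mount [146.3284 232.1381] 268 [0.5586 0.3943] [0.5593 0.3938] 46.2858 37.758 -0.0952
mount [145.1969 254.139 ] 259 [0.5042 0.395 ] [0.5042 0.395 ] 43.564 36.8953 -0.1828
mount [180.9351 253.2786] 262 [0.5066 0.3053] [0.5072 0.3055] 43.0077 35.1416 0.0238
mount [185.1158 279.471 ] 259 [0.4407 0.2937] [0.442  0.2935] 45.0616 34.9756 0.0231
chip [338.19444444 231.75      ] 36 [[ 0.5642 -0.0866  0.04  ]]
chip [323.25       232.91666667] 36 [[ 0.561  -0.0496  0.04  ]]
chip [326.63157895 246.5       ] 38 [[ 0.5275 -0.058   0.04  ]]
chip [343.32352941 245.08823529] 34 [[ 0.5314 -0.0993  0.04  ]]
handle [451.53781513 261.45378151] 119 [ 0.4943 -0.3545] [ 0.4946 -0.3543] 46.3554 14.9691 -0.0768
yellow [ 0.4944 -0.3519] [ 0.4943 -0.3488] 109.1935 41.9031 -0.0498
pad+scr [439.29408543 258.32858708] 1826 [ 0.4999 -0.352 ] [ 0.5006 -0.3492] 159.6279 81.0739 0.0999
(303, 287) [246 247 230] [ 32  18 247]
(353, 122) [254 239 160] [ 25  94 254]
(353, 126) [254 239 160] [ 25  94 254]
(333, 136) [246 206 126] [ 20 124 246]
mount [334.241  277.3133] 83 [0.4438 0.2453] [0.4313 0.2401] 69.5513 12.2363 0.265
mount [277.2239 287.0448] 268 [0.5687 0.3062] [0.569  0.3072] 46.8647 45.6304 -1.3839
mount [301.0929 293.7286] 269 [0.5052 0.3095] [0.5057 0.3104] 45.5826 44.3594 -0.0187
mount [327.3673 295.5091] 275 [0.4406 0.2969] [0.4411 0.2981] 45.9459 45.8071 1.516
mount [271.0105 319.2056] 287 [0.5577 0.3977] [0.5582 0.3986] 46.3662 41.9484 -0.1035
mount [293.25   325.0236] 296 [0.5022 0.3989] [0.5025 0.3995] 46.4726 41.2956 -0.1707
```

View pics/crop1.png

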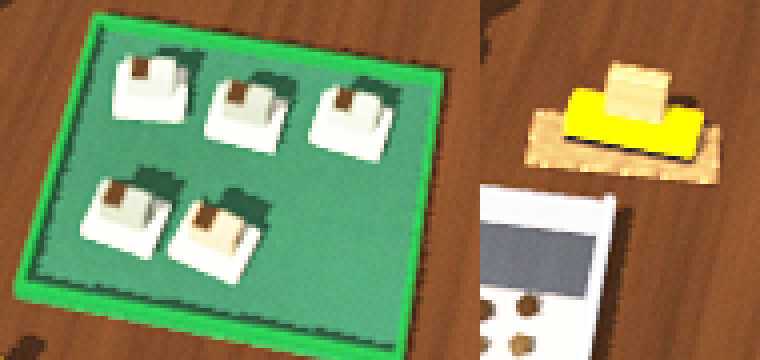

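```bash
cat >> h.py <<'E'
def plan(x,y,z,psi):
    """units still to go: first rz turn, then shifts in the tool axes after the turn. tool x wanted at -90deg+psi"""
    o=ctrl.get_obs(); Rm=R.from_rotvec(o["tool_rot"]).as_matrix()
    th=-np.pi/2+psi; c,s=np.cos(th),np.sin(th)
    T=np.array([[c,s,0],[s,-c,0],[0,0,-1.]])
    rv=R.from_matrix(Rm.T@T).as_rotvec()
    d=T.T@(np.array([x,y,z])-o["tool_pos"])
    print("t %.2f pos %s F %s open %.4f"%(o["t"],np.round(o["tool_pos"],4),np.round(o["contact_force"],1),o["opening"]))
    print("turn units",np.round(rv/.1,3),"shift units",np.round(d/.025,3))
E
python3 -c "
from h import *
plan(.4945,-.354,.12,-.06)"
```

```text
t 0.30 pos [ 0.2334 -0.5796  0.2309] F [-0.1  0.1 -0.1] open 0.0854
turn units [1.000e-03 7.000e-03 4.428e+00] shift units [-9.632 -9.884  4.435]
```

Request:
step_arm(
  increments="0 0 0 0 0 0.886;0 0 0 0 0 0.886;0 0 0 0 0 0.886;0 0 0 0 0 0.886;0 0 0 0 0 0.886;0 0 0 0 0 0;-0.9 -0.9 0 0 0 0;-0.9 -0.9 0 0 0 0;-0.9 -0.9 0 0 0 0;-0.9 -0.9 0 0 0 0;-0.9 -0.9 0 0 0 0;-0.9 -0.9 0 0 0 0",
  fingers=1,
  newtons=70,
)

```text
t: 1.3
tool_pos: [0.3773, -0.452, 0.2314]
tool_rot: [-2.156, 2.285, -0.0]
contact_force: [0.5, -0.4, -0.1]
opening: 0.0855
```

Request:
step_arm(
  increments="-0.85 -0.9 0.4 0 0 0;-0.85 -0.9 0.8 0 0 0;-0.85 -0.9 0.8 0 0 0;-0.85 -0.9 0.8 0 0 0;-0.85 -0.9 0.8 0 0 0;0 0 0.6 0 0 0;0 0 0 0 0 0;0 0 0 0 0 0",
)

```text
t: 1.97
tool_pos: [0.4945, -0.3532, 0.1253]
tool_rot: [2.156, -2.285, -0.004]
contact_force: [0.4, -0.2, -0.2]
opening: 0.0854
```

```bash
python3 -c "
from h import *
plan(.4945,-.354,.04,-.06)
im=grab('side','s1')"
```

```text
t 1.97 pos [ 0.4945 -0.3532  0.1253] F [ 0.4 -0.2 -0.2] open 0.0854
turn units [0.021 0.013 0.019] shift units [ 3.100e-02 -1.000e-03  3.413e+00]
```

View pics/s1.png

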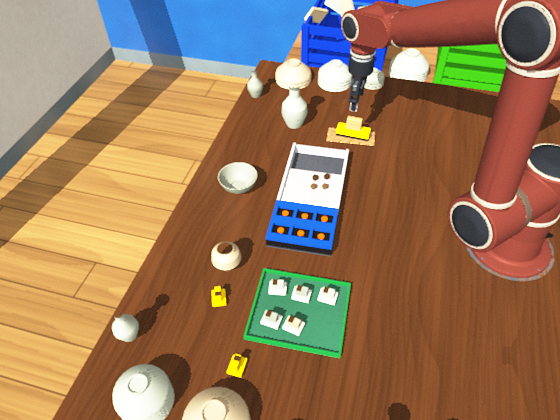

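The gripper hangs above the scraper handle at px (354,105), and the scraper is at (353,127). Going down and gripping.

Request:
step_arm(
  increments="0 0 0.7 0 0 0;0 0 0.7 0 0 0;0 0 0.7 0 0 0;0 0 0.7 0 0 0;0 0 0.6 0 0 0;0 0 0 0 0 0;0 0 0 0 0 0",
)

```text
t: 2.6
tool_pos: [0.4947, -0.3549, 0.0422]
tool_rot: [2.152, -2.288, 0.001]
contact_force: [0.4, 0.0, 0.3]
opening: 0.0855
```

Request:
step_arm(
  increments="0 0 0 0 0 0;0 0 0 0 0 0;0 0 0 0 0 0;0 0 0 0 0 0;0 0 0 0 0 0;0 0 0 0 0 0;0 0 0 0 0 0;0 0 0 0 0 0",
  fingers=-1,
  newtons=70,
)

```text
t: 3.27
tool_pos: [0.4952, -0.354, 0.0417]
tool_rot: [2.154, -2.287, 0.001]
contact_force: [-0.2, -0.6, 2.2]
opening: 0.017
```

Request:
step_arm(
  increments="0 0 -0.5 0 0 0;0 0 -0.9 0 0 0;0 0 -0.9 0 0 0;0 0 -0.9 0 0 0;0 0 -0.8 0 0 0;0 0 0 0 0 0;0 0 0 0 0 0",
)

```text
t: 3.85
tool_pos: [0.4956, -0.3542, 0.1427]
tool_rot: [-2.153, 2.287, -0.004]
contact_force: [-0.8, 0.2, -2.0]
opening: 0.0172
```

```bash
python3 -c "
from h import *
plan(.5475,.0025,.14,.066)
grab('side','s2')"
```

```text
t 3.85 pos [ 0.4956 -0.3542  0.1427] F [-0.8  0.2 -2. ] open 0.0172
turn units [-0.021 -0.018 -1.262] shift units [-14.102  -3.013   0.11 ]
```

View pics/s2.png

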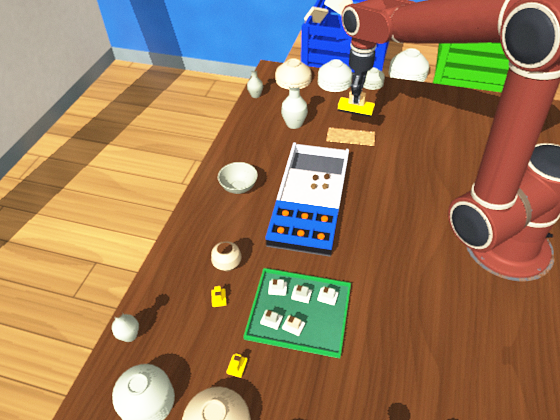

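The scraper is in the hand at px (356,106) and the pad is bare at (352,136). Carrying it over the field.

Request:
step_arm(
  increments="0 0 0 0 0 -0.63;0 0 0 0 0 -0.63;-0.7 -0.15 0 0 0 0;-0.93 -0.2 0 0 0 0;-0.93 -0.2 0 0 0 0;-0.93 -0.2 0 0 0 0;-0.93 -0.2 0 0 0 0;-0.93 -0.2 0 0 0 0;-0.93 -0.2 0 0 0 0;-0.93 -0.2 0 0 0 0;-0.93 -0.2 0 0 0 0;-0.93 -0.2 0 0 0 0",
)

```text
t: 4.9
tool_pos: [0.5273, -0.1219, 0.1391]
tool_rot: [2.292, -2.147, -0.006]
contact_force: [0.3, -0.3, -1.9]
opening: 0.0172
```

Request:
step_arm(
  increments="-0.93 -0.2 0 0 0 0;-0.93 -0.2 0 0 0 0;-0.93 -0.2 0 0 0 0;-0.93 -0.2 0 0 0 0;-0.8 -0.2 0 0 0 0;-0.4 -0.1 0 0 0 0;0 0 0 0 0 0;0 0 0 0 0 0",
)

```text
t: 5.57
tool_pos: [0.5472, 0.0005, 0.1401]
tool_rot: [2.293, -2.145, -0.002]
contact_force: [0.6, -0.4, -1.2]
opening: 0.0168
```

```bash
python3 -c "
from h import *
plan(.5475,.0025,.0695,.066)
im=grab('top','t3');H=hsv(im);px=im['pixels'].astype(int)
roi=np.zeros(H.shape[:2],bool);roi[215:305,410:470]=1
C=roi&((px[:,:,0]>120)&(px[:,:,0]-px[:,:,2]>40))
for c,a,k in blobs(C,200): print('pad',c,a,*[np.round(x,4) for x in poly_rect(im,k,.004)])
im=grab('side','s3');H=hsv(im)
"
```

```text
t 5.57 pos [5.472e-01 5.000e-04 1.401e-01] F [ 0.6 -0.4 -1.2] open 0.0168
turn units [ 0.022 -0.002  0.007] shift units [-0.08  -0.016  2.826]
pad [438.35780423 255.44378307] 1512 [ 0.4997 -0.3477] [ 0.5051 -0.3473] 159.1247 72.1689 0.0978
```

View pics/s3.png

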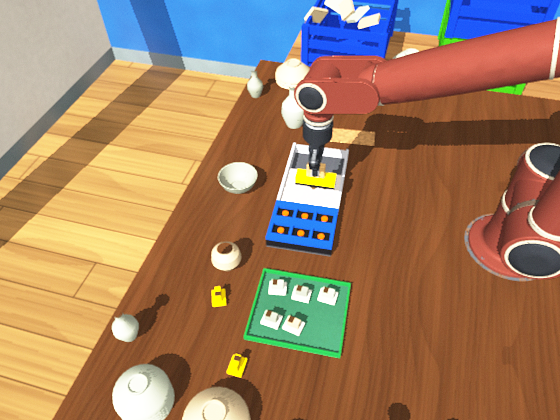

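View pics/t3.png

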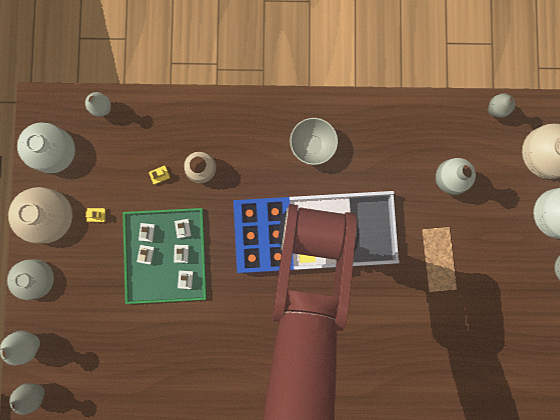

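The pad measures 159 x 72 mm and is centred at (0.500, -0.348), which fits the given size. The scraper hovers at px (316,180), between the chips and the blue block. Lowering it.

Request:
step_arm(
  increments="0 0 0.5 0 0 0;0 0 0.6 0 0 0;0 0 0.6 0 0 0;0 0 0.5 0 0 0;0 0 0.3 0 0 0;0 0 0.2 0 0 0;0 0 0 0 0 0;0 0 0 0 0 0",
)

```text
t: 6.33
tool_pos: [0.5483, 0.0, 0.0739]
tool_rot: [-2.293, 2.147, -0.0]
contact_force: [0.0, -0.7, -1.5]
opening: 0.017
```

```bash
python3 -c "
from h import *
plan(.5475,.0005,.0695,.066)
im=grab('side')
cv2.imwrite('pics/s4.png',cv2.resize(im['pixels'][130:260,250:370,::-1],None,fx=4,fy=4))
"
```

```text
t 6.33 pos [0.5483 0.     0.0739] F [ 0.  -0.7 -1.5] open 0.0170
turn units [-0.001 -0.    -0.004] shift units [-0.021  0.029  0.175]
```

View pics/s4.png

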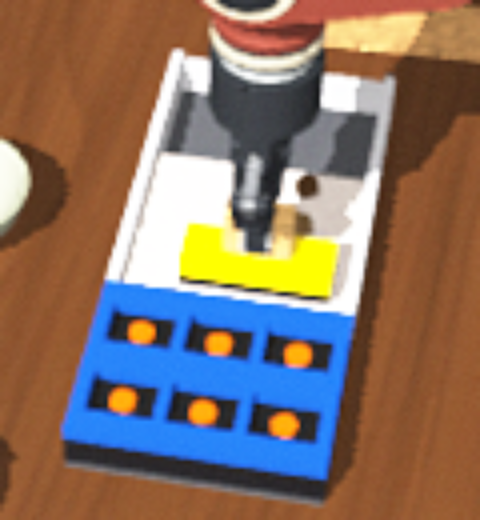

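Request:
step_arm(
  increments="0 0 0.1 0 0 0;0 0 0.07 0 0 0;0 0 0 0 0 0;0.15 0 0 0 0 0;0.25 0 0 0 0 0;0.25 0 0 0 0 0;0.25 0 0 0 0 0;0.25 0 0 0 0 0;0.25 0 0 0 0 0;0.25 0 0 0 0 0;0.25 0 0 0 0 0;0.25 0 0 0 0 0",
)

```text
t: 7.38
tool_pos: [0.5517, -0.0541, 0.0696]
tool_rot: [-2.293, 2.147, 0.0]
contact_force: [-0.1, 0.1, -2.1]
opening: 0.0169
```

```bash
python3 -c "
from h import *
plan(.5475,.0005,.0695,.066)
im=grab('side')
cv2.imwrite('pics/s5.png',cv2.resize(im['pixels'][130:260,250:370,::-1],None,fx=4,fy=4))
"
```

```text
t 7.38 pos [ 0.5517 -0.0541  0.0696] F [-0.1  0.1 -2.1] open 0.0169
turn units [-0.     0.001 -0.004] shift units [-2.192e+00  2.200e-02  2.000e-03]
```

View pics/s5.png

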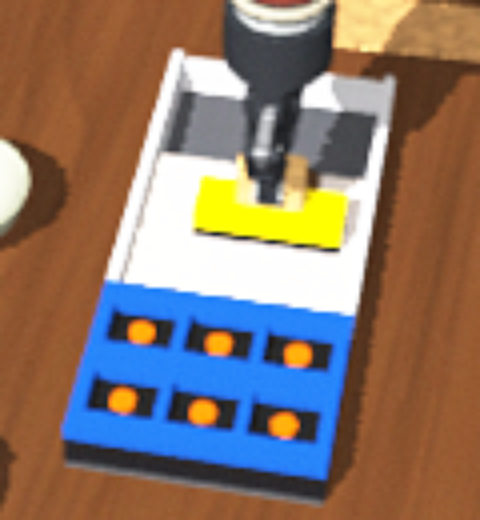

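Request:
step_arm(
  increments="0.25 0 0 0 0 0;0.3 0 0 0 0 0;0.3 0 0 0 0 0;0.3 0 0 0 0 0;0.3 0 0 0 0 0;0.3 0 0 0 0 0;0.3 0 0 0 0 0;0.3 0 0 0 0 0;0.3 0 0 0 0 0;0.3 0 0 0 0 0;0.3 0 0 0 0 0;0 0 0 0 0 0",
)

```text
t: 8.43
tool_pos: [0.5572, -0.136, 0.0697]
tool_rot: [2.292, -2.148, 0.001]
contact_force: [-0.1, 0.6, -1.2]
opening: 0.0169
```

Request:
step_arm(
  increments="0 0 0 0 0 0;0 0 0 0 0 0;0 0 -0.5 0 0 0;0 0 -0.8 0 0 0;0 0 -0.8 0 0 0;0 0 -0.8 0 0 0;0 0 -0.8 0 0 0;0 0 0 0 0 0;0 0 0 0 0 0",
)

```text
t: 9.18
tool_pos: [0.558, -0.1346, 0.1642]
tool_rot: [-2.293, 2.145, -0.006]
contact_force: [-0.7, -0.6, -2.4]
opening: 0.0167
```

```bash
python3 -c "
from h import *
plan(.5,-.348,.1,.066)
im=grab('side')
cv2.imwrite('pics/s6.png',cv2.resize(im['pixels'][100:230,250:370,::-1],None,fx=4,fy=4))
im=grab('top')
cv2.imwrite('pics/t6.png',cv2.resize(im['pixels'][180:290,270:410,::-1],None,fx=4,fy=4))
"
```

```text
t 9.18 pos [ 0.558  -0.1346  0.1642] F [-0.7 -0.6 -2.4] open 0.0167
turn units [-0.036 -0.016  0.003] shift units [8.365 2.879 2.566]
```

View pics/s6.png

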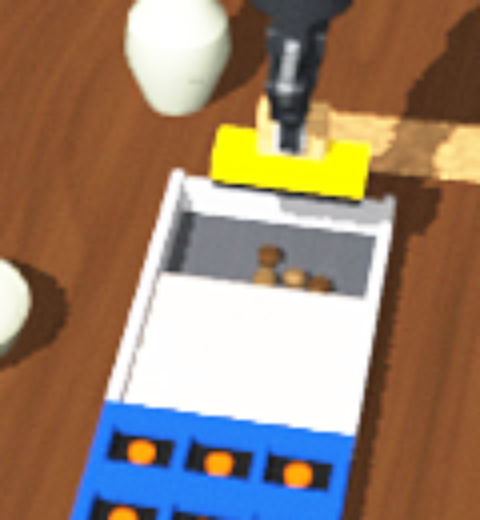

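View pics/t6.png

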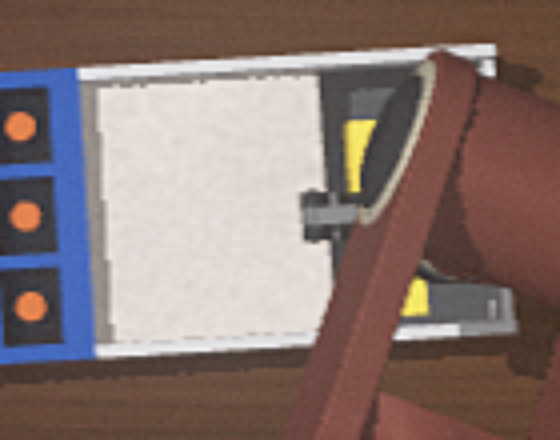

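```bash
python3 -c "
from h import *
im=grab('side');H=hsv(im)
roi=np.zeros(H.shape[:2],bool);roi[155:177,290:350]=1
print(len(blobs(roi,1)))
o=np.array([.5647,-.0304]);c,s=np.cos(.066),np.sin(.066)
for c0,a,k in blobs(roi&(H[:,:,1]>90)&(H[:,:,0]<25),5):
  p=plane(im,[c0],.013)[0]; d=p[:2]-o; print(c0,a,p.round(4),'board',(d[0]*c+d[1]*s).round(4),(-d[0]*s+d[1]*c).round(4))
"
```

```text
1
[347.75       167.72058824] 68 [ 0.4771 -0.1766  0.013 ] board -0.0971 -0.1401
[316.26190476 166.14285714] 42 [ 0.5746 -0.1584  0.013 ] board 0.0015 -0.1284
[326.09302326 169.97674419] 43 [ 0.5408 -0.1491  0.013 ] board -0.0317 -0.1168
```

Request:
step_arm(
  increments="0 0 0 0 0 -0.3;0.6 0.2 0 0 0 0;0.85 0.3 0 0 0 0;0.85 0.3 0 0 0 0;0.85 0.3 0 0 0 0;0.85 0.3 0 0 0 0;0.85 0.3 0 0 0 0;0.85 0.3 0 0 0 0;0.85 0.3 0 0 0 0;0.85 0.3 0 0 0 0;0.85 0.3 0 0 0 0;0 0 0 0 0 0",
)

```text
t: 10.33
tool_pos: [0.5027, -0.3496, 0.16]
tool_rot: [2.32, -2.115, -0.003]
contact_force: [-0.0, 0.2, -1.8]
opening: 0.0171
```

Request:
step_arm(
  increments="0 0 0.8 0 0 0;0 0 0.9 0 0 0;0 0 0.9 0 0 0;0 0 0.9 0 0 0;0 0 0 0 0 0;0 0 0 0 0 0",
)

```text
t: 10.83
tool_pos: [0.503, -0.3449, 0.0717]
tool_rot: [-2.326, 2.112, 0.01]
contact_force: [0.4, -0.3, -1.5]
opening: 0.0172
```

```bash
python3 -c "
from h import *
plan(.5,-.348,.043,.098)
im=grab('side')
cv2.imwrite('pics/s7.png',cv2.resize(im['pixels'][70:200,280:400,::-1],None,fx=4,fy=4))
"
```

```text
t 10.83 pos [ 0.503  -0.3449  0.0717] F [ 0.4 -0.3 -1.5] open 0.0172
turn units [ 0.041  0.046 -0.019] shift units [0.112 0.131 1.147]
```

View pics/s7.png

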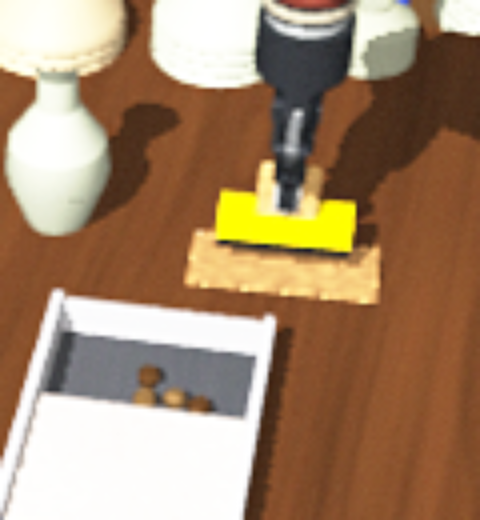

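All four chips show in the trough, at crop px (148,375), (145,397), (173,397) and (200,405), and the scraper is above the pad. Lowering it.

Request:
step_arm(
  increments="0.1 0.12 0.4 0 0 0;0 0 0.4 0 0 0;0 0 0.2 0 0 0;0 0 0.12 0 0 0;0 0 0.08 0 0 0;0 0 0 0 0 0;0 0 0 0 0 0",
)

```text
t: 11.47
tool_pos: [0.5019, -0.3496, 0.0447]
tool_rot: [-2.325, 2.112, -0.0]
contact_force: [-0.8, 0.3, -2.0]
opening: 0.0173
```

Request:
step_arm(
  increments="0 0 0.08 0 0 0;0 0 0.04 0 0 0;0 0 0.03 0 0 0;0 0 0 0 0 0;0 0 0 0 0 0",
)

```text
t: 11.88
tool_pos: [0.5021, -0.3498, 0.0417]
tool_rot: [-2.325, 2.113, -0.001]
contact_force: [-1.5, 0.9, 3.4]
opening: 0.0168
```

Contact at the same height as the pick-up (z 0.0417). Releasing and rising.

Request:
step_arm(
  increments="0 0 0 0 0 0;0 0 0 0 0 0;0 0 0 0 0 0;0 0 0 0 0 0;0 0 0 0 0 0;0 0 0 0 0 0;0 0 -0.3 0 0 0;0 0 -0.6 0 0 0;0 0 -0.9 0 0 0;0 0 -0.9 0 0 0;0 0 -0.9 0 0 0;0 0 -0.9 0 0 0",
  fingers=1,
)

```text
t: 12.88
tool_pos: [0.5018, -0.3495, 0.155]
tool_rot: [2.325, -2.112, 0.001]
contact_force: [0.6, -0.2, -0.3]
opening: 0.0855
```

```bash
python3 -c "
from h import *
plan(.5,.2,.2,0)
im=grab('side')
cv2.imwrite('pics/s8.png',cv2.resize(im['pixels'][70:200,280:400,::-1],None,fx=4,fy=4))
"
```

```text
t 12.88 pos [ 0.5018 -0.3495  0.155 ] F [ 0.6 -0.2 -0.3] open 0.0855
turn units [-0.003 -0.004  0.958] shift units [-21.981   0.071  -1.8  ]
```

View pics/s8.png

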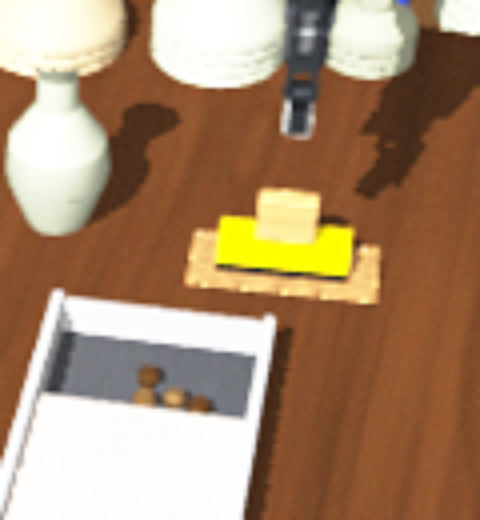

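The scraper stands on its pad and all four chips lie in the trough (same crop positions). Next I'll refit the recess grid and remeasure the mounts.

```bash
cat >> h.py <<'E'
def look_mounts(box=(132,214,202,296)):
    im=grab("top")
    for m in mounts(im,box): print("mount px",np.round(m[0],1),m[1],"ctr",np.round((m[2]+m[3])/2,4),"size",np.round(m[4:6],1),"yaw",round(m[6],3))
    return im
E
python3 - <<'E'
from h import *
im=look_mounts()
H=hsv(im)
P=[plane(im,[c],.036)[0][:2] for c,a,m in blobs(inr(H,(4,150,150),(14,255,255)),20,80)]
P=np.array(P);P=P[(P[:,1]<.15)&(P[:,1]>.05)];print(P.round(4))
o=P.mean(0)
idx=np.array([[ (1 if x>.58 else -1 if x<.53 else 0),(1 if y>.1 else -1)] for x,y in P])
# model: P=o+ i*a*(c,s)+ j*b*(-s,c)
from scipy.optimize import least_squares
f=lambda p:(p[:2]+np.c_[idx[:,0]*p[2]*np.cos(p[4])-idx[:,1]*p[3]*np.sin(p[4]),idx[:,0]*p[2]*np.sin(p[4])+idx[:,1]*p[3]*np.cos(p[4])]-P).ravel()
r=least_squares(f,[*o,.056,.032,.066]);print(r.x.round(4),(r.fun*1000).round(2))
print(np.c_[idx,(P+f(r.x).reshape(-1,2)).round(4)])
plan(.507,.3054,.12,.024)
E
```

```text
mount px [182.5 228.3] 256 ctr [0.5698 0.3031] size [45.2 36.4] yaw 0.22
mount px [146.4 232.1] 268 ctr [0.5592 0.3937] size [45.3 37.1] yaw -0.07
mount px [145.2 254.1] 261 ctr [0.5042 0.3948] size [44.3 37. ] yaw -0.169
mount px [180.9 253.3] 263 ctr [0.5069 0.3054] size [43.  35.1] yaw 0.024
mount px [185.1 279.4] 257 ctr [0.442  0.2936] size [42.2 35.2] yaw 0.009
[[0.6141 0.0714]
 [0.6095 0.1351]
 [0.5582 0.0672]
 [0.5539 0.1315]
 [0.5026 0.064 ]
 [0.4981 0.1273]]
[0.556  0.0994 0.0558 0.032  0.0687] [-0.13 -0.06  0.1   0.07  0.05  0.38 -0.01 -0.2  -0.09 -0.33  0.08  0.15]
[[ 1.     -1.      0.6139  0.0714]
 [ 1.      1.      0.6096  0.1351]
 [ 0.     -1.      0.5582  0.0675]
 [ 0.      1.      0.5539  0.1313]
 [-1.     -1.      0.5025  0.0637]
 [-1.      1.      0.4981  0.1275]]
t 12.98 pos [ 0.5042 -0.3516  0.1594] F [ 0.1 -0.1  0.3] open 0.0851
turn units [-0.069 -0.069  0.719] shift units [-26.27   -0.744   1.577]
```

Request:
step_arm(
  increments="0 0 0 0 0 0.75;-0.5 0 0 0 0 0;-1 0 0 0 0 0;-1 0 0 0 0 0;-1 0 0 0 0 0;-1 0 0 0 0 0;-1 0 0 0 0 0;-1 0 0 0 0 0;-1 0 0 0 0 0;-1 0 0 0 0 0;-1 0 0 0 0 0;-1 0 0 0 0 0",
  fingers=0,
)

```text
t: 13.98
tool_pos: [0.4952, -0.085, 0.1522]
tool_rot: [2.246, -2.196, -0.003]
contact_force: [-0.3, -0.8, -0.3]
opening: 0.0424
```

Request:
step_arm(
  increments="-1 0 0 0 0 0;-1 0 0 0 0 0;-1 0 0 0 0 0;-1 0 0 0 0 0;-1 0 0 0 0 0;-1 0 0 0 0 0;-1 0 0 0 0 0;-1 0 0 0 0 0;-1 0 0 0 0 0;-1 0 0 0 0 0;-1 0 0 0 0 0;-1 0 0 0 0 0",
)

```text
t: 14.98
tool_pos: [0.4885, 0.2144, 0.1522]
tool_rot: [2.246, -2.195, -0.002]
contact_force: [0.0, 0.3, 0.1]
opening: 0.0428
```

Request:
step_arm(
  increments="-1 0 0 0 0 0;-1 0 0 0 0 0;-1 0 0 0 0 0;-0.6 0 0 0 0 0;0 0 0 0 0 0;0 0 0 0 0 0",
)

```text
t: 15.48
tool_pos: [0.4873, 0.303, 0.1525]
tool_rot: [2.246, -2.194, -0.0]
contact_force: [0.2, -0.4, -0.2]
opening: 0.0427
```

```bash
python3 -c "
from h import *
plan(.507,.3054,.06,.024)"
```

```text
t 15.48 pos [0.4873 0.303  0.1525] F [ 0.2 -0.4 -0.2] open 0.0427
turn units [ 0.014 -0.011 -0.009] shift units [-0.077 -0.789  3.701]
```

Request:
step_arm(
  increments="-0.08 -0.8 0 0 0 0;0 0 0.5 0 0 0;0 0 0.8 0 0 0;0 0 0.8 0 0 0;0 0 0.8 0 0 0;0 0 0.8 0 0 0;0 0 0 0 0 0;0 0 0 0 0 0",
)

```text
t: 16.15
tool_pos: [0.5065, 0.3037, 0.0588]
tool_rot: [2.24, -2.196, -0.003]
contact_force: [0.6, 0.5, 0.6]
opening: 0.0421
```

```bash
python3 -c "
from h import *
plan(.507,.3054,.019,.024)
im=grab('side')
cv2.imwrite('pics/s9.png',cv2.resize(im['pixels'][245:365,235:365,::-1],None,fx=4,fy=4))
"
```

```text
t 16.15 pos [0.5065 0.3037 0.0588] F [0.6 0.5 0.6] open 0.0421
turn units [ 0.042 -0.018 -0.041] shift units [-0.068 -0.023  1.591]
```

View pics/s9.png

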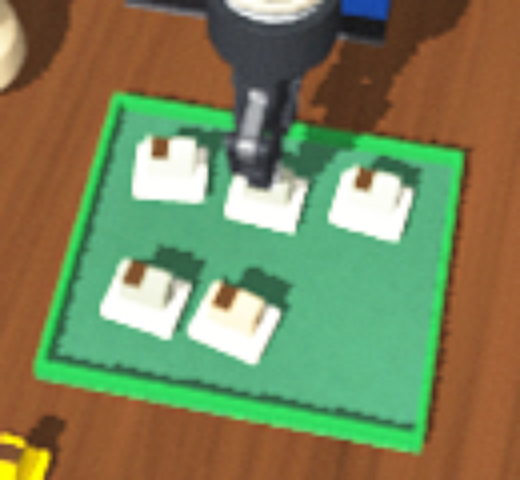

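The fingers straddle the middle sherd at crop px (260,170). Descending.

Request:
step_arm(
  increments="-0.04 -0.02 0.4 0 0 0;0 0 0.5 0 0 0;0 0 0.4 0 0 0;0 0 0.2 0 0 0;0 0 0.06 0 0 0;0 0 0 0 0 0;0 0 0 0 0 0",
)

```text
t: 16.78
tool_pos: [0.5088, 0.3063, 0.0219]
tool_rot: [-2.244, 2.198, -0.0]
contact_force: [0.2, -0.1, -0.8]
opening: 0.0425
```

Request:
step_arm(
  increments="0 0 0 0 0 0;0 0 0 0 0 0;0 0 0 0 0 0;0 0 0 0 0 0;0 0 0 0 0 0;0 0 0 0 0 0",
  fingers=-1,
  newtons=60,
)

```text
t: 17.28
tool_pos: [0.5093, 0.3065, 0.0226]
tool_rot: [-2.243, 2.197, -0.001]
contact_force: [-0.5, 0.2, 4.0]
opening: 0.0128
```

Request:
step_arm(
  increments="0 0 -0.4 0 0 0;0 0 -0.8 0 0 0;0 0 -0.9 0 0 0;0 0 -0.9 0 0 0;0 0 -0.9 0 0 0;0 0 -0.6 0 0 0;0 0 0 0 0 0;0 0 0 0 0 0",
)

```text
t: 17.95
tool_pos: [0.5089, 0.3064, 0.1351]
tool_rot: [-2.243, 2.197, -0.001]
contact_force: [0.5, -1.3, -1.2]
opening: 0.0129
```

```bash
python3 -c "
from h import *
plan(.5582,.0675,.12,.0687)
im=grab('side')
cv2.imwrite('pics/s10.png',cv2.resize(im['pixels'][215:365,235:365,::-1],None,fx=4,fy=4))
"
```

```text
t 17.95 pos [0.5089 0.3064 0.1351] F [ 0.5 -1.3 -1.2] open 0.0129
turn units [-0.015  0.006 -0.479] shift units [ 9.668 -1.31   0.606]
```

View pics/s10.png

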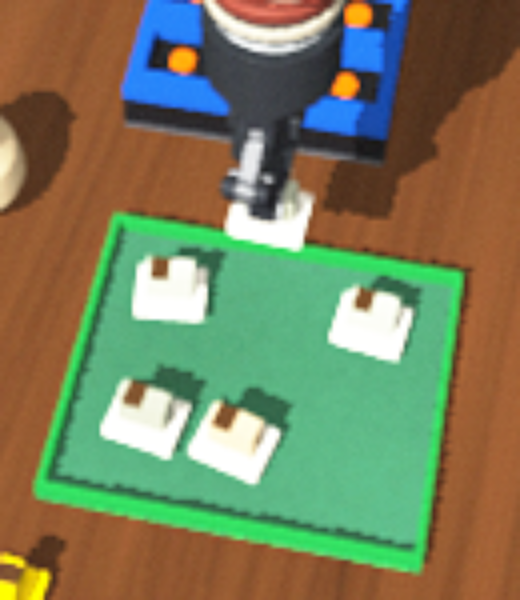

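The mount is in the hand, at crop px (270,215). The TCP stood 2.4 mm further in +x than the mount's measured centre, so I'll carry that offset over.

Request:
step_arm(
  increments="0 0 0 0 0 -0.48;0.5 -0.1 0 0 0 0;0.9 -0.13 0 0 0 0;0.9 -0.13 0 0 0 0;0.9 -0.13 0 0 0 0;0.9 -0.13 0 0 0 0;0.9 -0.13 0 0 0 0;0.9 -0.13 0 0 0 0;0.9 -0.13 0 0 0 0;0.9 -0.13 0 0 0 0;0.9 -0.13 0 0 0 0;0.9 -0.13 0 0 0 0",
)

```text
t: 19.0
tool_pos: [0.5588, 0.0697, 0.1324]
tool_rot: [2.293, -2.144, -0.003]
contact_force: [0.1, -0.3, -1.4]
opening: 0.0127
```

Request:
step_arm(
  increments="0.2 0 0 0 0 0;0 0 0.5 0 0 0;0 0 0.7 0 0 0;0 0 0.6 0 0 0;0 0 0.4 0 0 0;0 0 0 0 0 0;0 0 0 0 0 0;0 0 0 0 0 0",
)

```text
t: 19.67
tool_pos: [0.5605, 0.0672, 0.0797]
tool_rot: [-2.297, 2.143, -0.001]
contact_force: [0.6, 0.1, -1.0]
opening: 0.0121
```

```bash
python3 -c "
from h import *
plan(.5606,.0677,.062,.0687)
im=grab('side')
cv2.imwrite('pics/s11.png',cv2.resize(im['pixels'][155:275,245:365,::-1],None,fx=5,fy=5))
"
```

```text
t 19.67 pos [0.5605 0.0672 0.0797] F [ 0.6  0.1 -1. ] open 0.0121
turn units [-0.007  0.001  0.006] shift units [-0.022 -0.005  0.707]
```

View pics/s11.png

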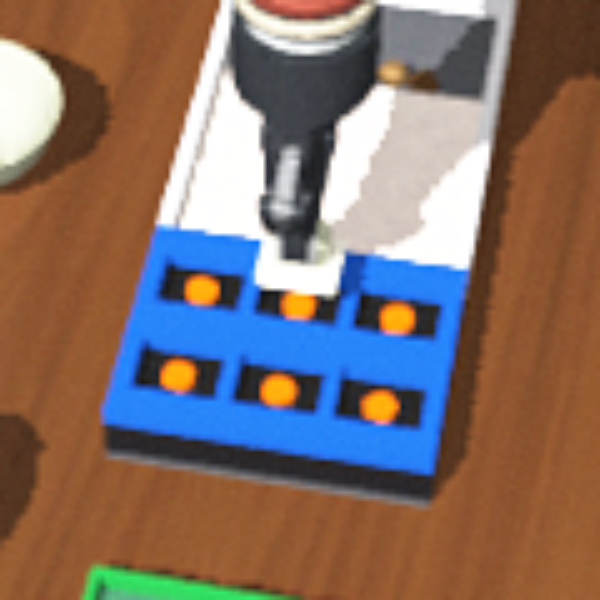

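The held mount at crop px (300,270) lines up with the middle recess plug at (298,303). Lowering in small steps.

Request:
step_arm(
  increments="0 0 0.4 0 0 0;0 0 0.3 0 0 0;0 0 0.1 0 0 0;0 0 0.06 0 0 0;0 0 0 0 0 0;0 0 0 0 0 0",
)

```text
t: 20.22
tool_pos: [0.5602, 0.0667, 0.0577]
tool_rot: [2.296, -2.144, -0.0]
contact_force: [0.2, 0.1, -0.3]
opening: 0.0128
```

Request:
step_arm(
  increments="0 0 0.06 0 0 0;0 0 0.06 0 0 0;0 0 0 0 0 0;0 0 0 0 0 0",
)

```text
t: 20.55
tool_pos: [0.5602, 0.0667, 0.0548]
tool_rot: [2.296, -2.144, -0.0]
contact_force: [0.2, -1.0, -1.3]
opening: 0.0123
```

The foot step is already inside without touching (base about 36 mm). Pressing.

Request:
step_arm(
  increments="0 0 0.05 0 0 0;0 0 0.05 0 0 0;0 0 0.05 0 0 0;0 0 0.05 0 0 0;0 0 0 0 0 0;0 0 0 0 0 0",
)

```text
t: 21.05
tool_pos: [0.5606, 0.0667, 0.0505]
tool_rot: [-2.296, 2.143, -0.001]
contact_force: [-2.2, -0.2, 5.2]
opening: 0.0125
```

Request:
step_arm(
  increments="0 0 0.04 0 0 0;0 0 0.04 0 0 0;0 0 0.04 0 0 0;0 0 0 0 0 0;0 0 0 0 0 0",
)

```text
t: 21.47
tool_pos: [0.5605, 0.0667, 0.0486]
tool_rot: [2.297, -2.143, -0.0]
contact_force: [-6.3, -0.7, 12.3]
opening: 0.0125
```

Request:
step_arm(
  increments="0 0 0.04 0 0 0;0 0 0.03 0 0 0;0 0 0 0 0 0;0 0 0 0 0 0",
)

```text
t: 21.8
tool_pos: [0.5606, 0.0667, 0.0485]
tool_rot: [2.296, -2.143, -0.001]
contact_force: [-12.3, -1.1, 21.0]
opening: 0.0126
```

Bottomed at z 0.0485 (expected 0.0486). Easing off, releasing and rising.

Request:
step_arm(
  increments="0 0 -0.08 0 0 0;0 0 0 0 0 0;0 0 0 0 0 0",
)

```text
t: 22.05
tool_pos: [0.561, 0.0668, 0.0486]
tool_rot: [-2.296, 2.143, -0.002]
contact_force: [-3.7, 0.5, 9.8]
opening: 0.0124
```

Request:
step_arm(
  increments="0 0 0 0 0 0;0 0 0 0 0 0;0 0 0 0 0 0;0 0 0 0 0 0;0 0 -0.4 0 0 0;0 0 -0.8 0 0 0;0 0 -0.9 0 0 0;0 0 -0.9 0 0 0;0 0 -0.5 0 0 0;0 0 0 0 0 0",
  fingers=-0.1,
)

```text
t: 22.88
tool_pos: [0.5628, 0.0667, 0.139]
tool_rot: [-2.293, 2.14, -0.009]
contact_force: [-0.2, -0.5, -0.1]
opening: 0.038
```

```bash
python3 -c "
from h import *
im=look_mounts()
plan(.5698,.3031,.13,.2)
im=grab('side')
cv2.imwrite('pics/s12.png',cv2.resize(im['pixels'][155:275,245:365,::-1],None,fx=5,fy=5))
"
```

```text
mount px [182.5 228.1] 255 ctr [0.57   0.3028] size [45.2 37.2] yaw 0.19
mount px [146.4 232.1] 267 ctr [0.5593 0.3936] size [45.1 37.3] yaw -0.079
mount px [145.2 254.1] 259 ctr [0.5042 0.395 ] size [43.6 36.9] yaw -0.183
mount px [185.1 279.4] 258 ctr [0.4414 0.2936] size [44.7 35.2] yaw 0.009
t 22.93 pos [0.5615 0.0667 0.1366] F [-0.2  0.1  0.2] open 0.0385
turn units [-0.04  -0.006 -1.312] shift units [-9.201 -2.204  0.264]
```

View pics/s12.png

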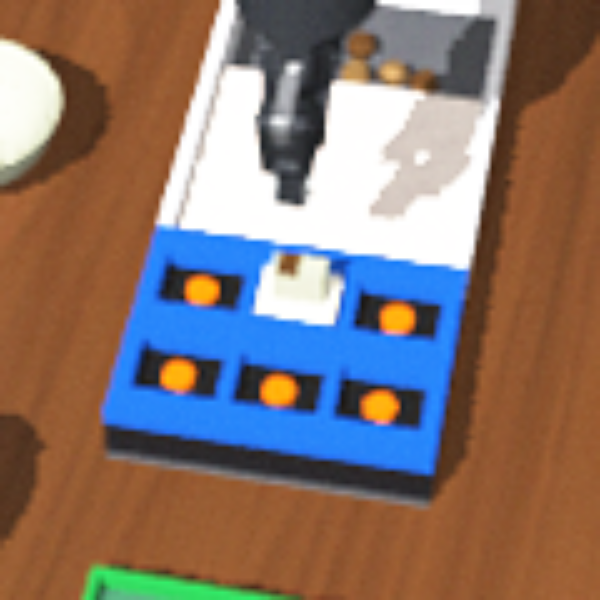

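The first mount is seated flush in the middle recess of the near-field row, at crop px (300,290). Next mount: (0.570, 0.303), yaw about 0.19.

Request:
step_arm(
  increments="0 0 0 0 0 -0.6;0 0 0 0 0 -0.6;-0.5 -0.1 0 0 0 0;-0.9 -0.22 0 0 0 0;-0.9 -0.22 0 0 0 0;-0.9 -0.22 0 0 0 0;-0.9 -0.22 0 0 0 0;-0.9 -0.22 0 0 0 0;-0.9 -0.22 0 0 0 0;-0.9 -0.22 0 0 0 0;-0.9 -0.22 0 0 0 0;-0.9 -0.22 0 0 0 0",
  fingers=0,
)

```text
t: 23.98
tool_pos: [0.5696, 0.2895, 0.1325]
tool_rot: [2.418, -2.002, -0.003]
contact_force: [-0.1, 0.3, 0.5]
opening: 0.0425
```

Request:
step_arm(
  increments="-0.6 -0.1 0 0 0 0;0 0 0 0 0 0;0 0 0 0 0 0",
)

```text
t: 24.23
tool_pos: [0.5697, 0.3034, 0.1333]
tool_rot: [2.42, -2.0, -0.001]
contact_force: [0.3, 0.1, -0.2]
opening: 0.0426
```

```bash
python3 -c "
from h import *
plan(.570,.3029,.023,.19)"
```

```text
t 24.23 pos [0.5697 0.3034 0.1333] F [ 0.3  0.1 -0.2] open 0.0426
turn units [ 0.02  -0.008 -0.002] shift units [ 0.023 -0.008  4.412]
```

Request:
step_arm(
  increments="0 0 0.5 0 0 0;0 0 0.8 0 0 0;0 0 0.8 0 0 0;0 0 0.8 0 0 0;0 0 0.7 0 0 0;0 0 0.5 0 0 0;0 0 0.2 0 0 0;0 0 0.1 0 0 0;0 0 0 0 0 0;0 0 0 0 0 0",
)

```text
t: 25.07
tool_pos: [0.5715, 0.303, 0.0257]
tool_rot: [-2.419, 2.002, -0.001]
contact_force: [-0.5, 0.3, -0.3]
opening: 0.0428
```

Request:
step_arm(
  increments="0 0 0 0 0 0;0 0 0 0 0 0;0 0 0 0 0 0;0 0 0 0 0 0;0 0 0 0 0 0;0 0 0 0 0 0",
  fingers=-1,
)

```text
t: 25.57
tool_pos: [0.5715, 0.3034, 0.0259]
tool_rot: [-2.419, 2.001, -0.002]
contact_force: [-0.2, -0.1, 5.4]
opening: 0.0124
```

Request:
step_arm(
  increments="0 0 -0.4 0 0 0;0 0 -0.8 0 0 0;0 0 -0.9 0 0 0;0 0 -0.9 0 0 0;0 0 -0.9 0 0 0;0 0 -0.6 0 0 0;0 0 0 0 0 0;0 0 0 0 0 0",
)

```text
t: 26.23
tool_pos: [0.5709, 0.3029, 0.1376]
tool_rot: [-2.42, 2.002, -0.001]
contact_force: [-0.2, -0.1, -1.4]
opening: 0.0125
```

```bash
python3 -c "
from h import *
plan(.6139,.0714,.12,.0687)
im=grab('side')
cv2.imwrite('pics/s13.png',cv2.resize(im['pixels'][215:365,235:365,::-1],None,fx=4,fy=4))
"
```

```text
t 26.23 pos [0.5709 0.3029 0.1376] F [-0.2 -0.1 -1.4] open 0.0125
turn units [-0.012  0.002  1.201] shift units [ 9.357 -1.082  0.703]
```

View pics/s13.png

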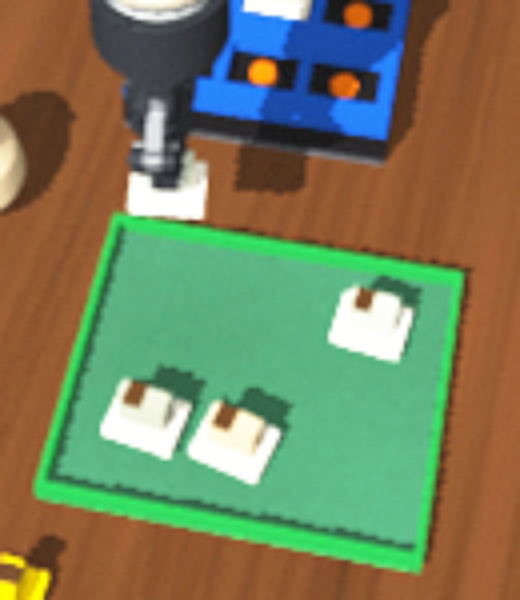

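Request:
step_arm(
  increments="0 0 0 0 0 0.6;0 0 0 0 0 0.6;0.5 -0.1 0 0 0 0;0.9 -0.1 0 0 0 0;0.9 -0.1 0 0 0 0;0.9 -0.12 0 0 0 0;0.9 -0.12 0 0 0 0;0.9 -0.12 0 0 0 0;0.9 -0.12 0 0 0 0;0.9 -0.12 0 0 0 0;0.9 -0.12 0 0 0 0;0.9 -0.12 0 0 0 0",
)

```text
t: 27.28
tool_pos: [0.6128, 0.0882, 0.1351]
tool_rot: [2.296, -2.14, -0.003]
contact_force: [0.0, -0.9, -1.4]
opening: 0.0126
```

Request:
step_arm(
  increments="0.75 0 0 0 0 0;0 0 0.5 0 0 0;0 0 0.7 0 0 0;0 0 0.6 0 0 0;0 0 0.4 0 0 0;0 0 0 0 0 0;0 0 0 0 0 0;0 0 0 0 0 0",
)

```text
t: 27.95
tool_pos: [0.6154, 0.0718, 0.0824]
tool_rot: [-2.297, 2.143, -0.001]
contact_force: [-0.0, 0.7, 0.8]
opening: 0.0123
```

```bash
python3 -c "
from h import *
plan(.6154,.0714,.061,.0687)
im=grab('side')
cv2.imwrite('pics/s14.png',cv2.resize(im['pixels'][155:275,245:365,::-1],None,fx=5,fy=5))
"
```

```text
t 27.95 pos [0.6154 0.0718 0.0824] F [-0.   0.7  0.8] open 0.0123
turn units [-0.005 -0.     0.008] shift units [0.017 0.    0.856]
```

View pics/s14.png

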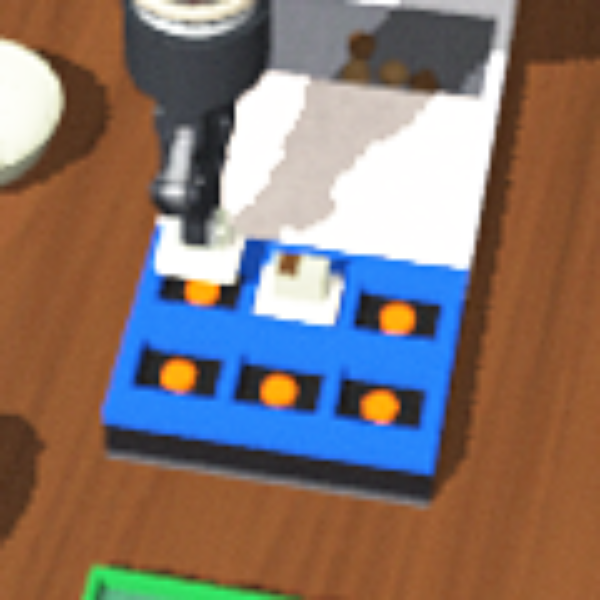

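The held mount at crop px (198,258) lines up with the plug at (202,290). Lowering it in.

Request:
step_arm(
  increments="0 0 0.4 0 0 0;0 0 0.4 0 0 0;0 0 0.1 0 0 0;0 0 0.06 0 0 0;0 0 0 0 0 0;0 0 0.06 0 0 0;0 0 0.06 0 0 0;0 0 0 0 0 0;0 0 0 0 0 0",
)

```text
t: 28.75
tool_pos: [0.6156, 0.0716, 0.0559]
tool_rot: [-2.296, 2.143, -0.001]
contact_force: [-1.8, -0.5, 3.6]
opening: 0.0125
```

Request:
step_arm(
  increments="0 0 0.05 0 0 0;0 0 0.05 0 0 0;0 0 0.05 0 0 0;0 0 0 0 0 0;0 0 0 0 0 0",
)

```text
t: 29.17
tool_pos: [0.6155, 0.0716, 0.0519]
tool_rot: [-2.296, 2.143, -0.001]
contact_force: [-1.1, 0.7, 5.4]
opening: 0.0121
```

Request:
step_arm(
  increments="0 0 0.05 0 0 0;0 0 0.05 0 0 0;0 0 0.03 0 0 0;0 0 0 0 0 0;0 0 0 0 0 0",
)

```text
t: 29.58
tool_pos: [0.6156, 0.0717, 0.0519]
tool_rot: [2.296, -2.143, -0.0]
contact_force: [-10.4, -0.9, 20.3]
opening: 0.0122
```

Bottomed at the expected z of 0.0519.

Request:
step_arm(
  increments="0 0 -0.08 0 0 0;0 0 0 0 0 0;0 0 0 0 0 0",
)

```text
t: 29.83
tool_pos: [0.6158, 0.0717, 0.0519]
tool_rot: [-2.296, 2.143, -0.001]
contact_force: [-4.2, 0.4, 10.9]
opening: 0.0122
```

Request:
step_arm(
  increments="0 0 0 0 0 0;0 0 0 0 0 0;0 0 0 0 0 0;0 0 0 0 0 0;0 0 -0.4 0 0 0;0 0 -0.8 0 0 0;0 0 -0.9 0 0 0;0 0 -0.9 0 0 0;0 0 -0.5 0 0 0;0 0 0 0 0 0",
  fingers=-0.1,
)

```text
t: 30.67
tool_pos: [0.6176, 0.0716, 0.1422]
tool_rot: [-2.293, 2.14, -0.009]
contact_force: [1.5, -0.5, -0.3]
opening: 0.0384
```

```bash
python3 -c "
from h import *
im=look_mounts()
plan(.4416,.2936,.13,.01)
im=grab('side')
cv2.imwrite('pics/s15.png',cv2.resize(im['pixels'][155:275,245:365,::-1],None,fx=5,fy=5))
"
```

```text
mount px [146.3 232.1] 266 ctr [0.5592 0.3937] size [45.3 37. ] yaw -0.079
mount px [145.2 254.1] 260 ctr [0.5043 0.395 ] size [44.  36.9] yaw -0.183
mount px [185.1 279.4] 257 ctr [0.442  0.2936] size [42.2 35.2] yaw 0.009
t 30.72 pos [0.6164 0.0716 0.1397] F [ 0.4 -0.5 -0.8] open 0.0384
turn units [-0.041 -0.002  0.588] shift units [-8.948  6.903  0.39 ]
```

View pics/s15.png

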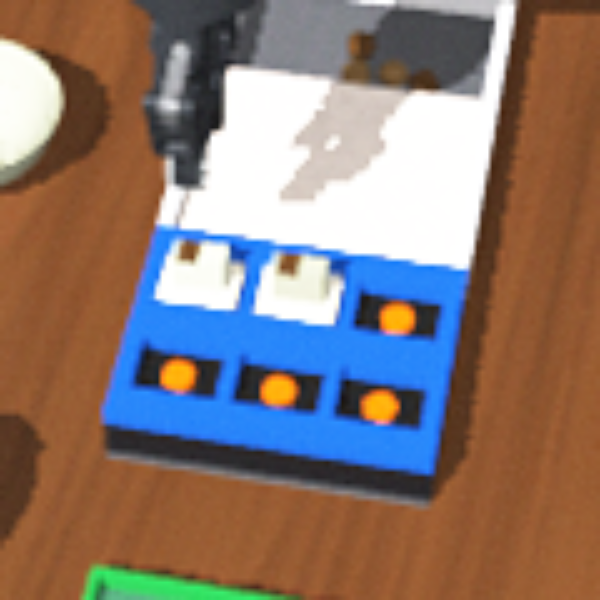

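Two are seated at crop px (200,275) and (300,290). Next is the mount at (0.4417, 0.2936).

Request:
step_arm(
  increments="0 0 0 0 0 0.55;-0.5 0.4 0 0 0 0;-0.85 0.65 0 0 0 0;-0.85 0.65 0 0 0 0;-0.85 0.65 0 0 0 0;-0.85 0.65 0 0 0 0;-0.85 0.65 0 0 0 0;-0.85 0.65 0 0 0 0;-0.85 0.65 0 0 0 0;-0.85 0.65 0 0 0 0;-0.85 0.65 0 0 0 0;-0.8 0.65 0 0 0 0",
  fingers=0,
)

```text
t: 31.77
tool_pos: [0.4367, 0.2938, 0.1355]
tool_rot: [2.236, -2.202, -0.002]
contact_force: [-0.7, -0.2, 0.6]
opening: 0.0425
```

Request:
step_arm(
  increments="0 0 0 0 0 0;0 0 0 0 0 0",
)

```text
t: 31.93
tool_pos: [0.4374, 0.2935, 0.1358]
tool_rot: [2.239, -2.2, -0.001]
contact_force: [-0.3, -0.5, -0.5]
opening: 0.0427
```

```bash
python3 -c "
from h import *
plan(.4417,.2936,.023,.015)"
```

```text
t 31.93 pos [0.4374 0.2935 0.1358] F [-0.3 -0.5 -0.5] open 0.0427
turn units [ 0.026 -0.013  0.023] shift units [-1.000e-03 -1.740e-01  4.511e+00]
```

Request:
step_arm(
  increments="0 -0.14 0.5 0 0 0;0 0 0.8 0 0 0;0 0 0.8 0 0 0;0 0 0.8 0 0 0;0 0 0.7 0 0 0;0 0 0.5 0 0 0;0 0 0.3 0 0 0;0 0 0.1 0 0 0;0 0 0 0 0 0;0 0 0 0 0 0",
)

```text
t: 32.77
tool_pos: [0.4438, 0.2932, 0.0258]
tool_rot: [-2.236, 2.205, -0.001]
contact_force: [0.1, -0.2, 0.9]
opening: 0.0428
```

Request:
step_arm(
  increments="0 0 0 0 0 0;0 0 0 0 0 0;0 0 0 0 0 0;0 0 0 0 0 0;0 0 0 0 0 0;0 0 0 0 0 0",
  fingers=-1,
)

```text
t: 33.27
tool_pos: [0.444, 0.2935, 0.0263]
tool_rot: [-2.235, 2.204, -0.001]
contact_force: [0.4, -0.6, 5.9]
opening: 0.012
```

Request:
step_arm(
  increments="0 0 -0.4 0 0 0;0 0 -0.8 0 0 0;0 0 -0.9 0 0 0;0 0 -0.9 0 0 0;0 0 -0.9 0 0 0;0 0 -0.6 0 0 0;0 0 0 0 0 0;0 0 0 0 0 0",
)

```text
t: 33.93
tool_pos: [0.4431, 0.2931, 0.1381]
tool_rot: [-2.236, 2.205, -0.001]
contact_force: [-0.6, -0.4, -0.6]
opening: 0.0125
```

```bash
python3 -c "
from h import *
plan(.5025,.0637,.12,.0687)
im=grab('side')
cv2.imwrite('pics/s16.png',cv2.resize(im['pixels'][215:365,235:365,::-1],None,fx=4,fy=4))
"
```

```text
t 33.93 pos [0.4431 0.2931 0.1381] F [-0.6 -0.4 -0.6] open 0.0125
turn units [-0.011  0.005 -0.548] shift units [ 9.318 -1.739  0.723]
```

View pics/s16.png

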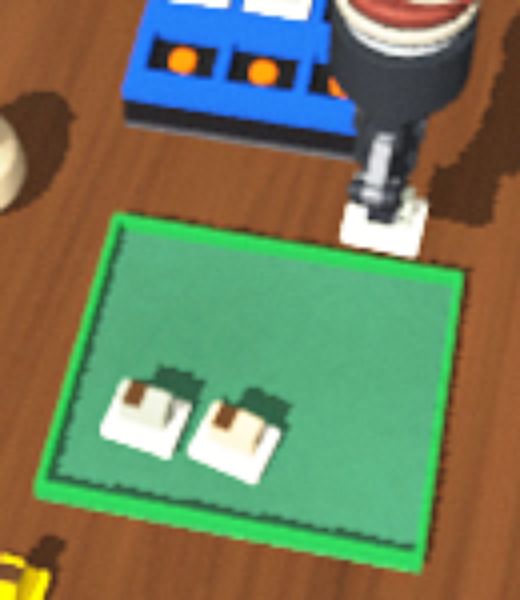

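Request:
step_arm(
  increments="0 0 0 0 0 -0.55;0.5 -0.1 0 0 0 0;0.88 -0.17 0 0 0 0;0.88 -0.17 0 0 0 0;0.88 -0.17 0 0 0 0;0.88 -0.17 0 0 0 0;0.88 -0.17 0 0 0 0;0.88 -0.17 0 0 0 0;0.88 -0.17 0 0 0 0;0.88 -0.17 0 0 0 0;0.88 -0.17 0 0 0 0;0.88 -0.17 0 0 0 0",
)

```text
t: 34.98
tool_pos: [0.5028, 0.0623, 0.1356]
tool_rot: [2.293, -2.144, -0.004]
contact_force: [1.1, 0.6, -0.1]
opening: 0.0122
```

Request:
step_arm(
  increments="0 0 0 0 0 0;0 0 0.5 0 0 0;0 0 0.7 0 0 0;0 0 0.6 0 0 0;0 0 0.4 0 0 0;0 0 0 0 0 0;0 0 0 0 0 0;0 0 0 0 0 0",
)

```text
t: 35.65
tool_pos: [0.5042, 0.0645, 0.0829]
tool_rot: [-2.297, 2.143, -0.001]
contact_force: [-0.1, 0.2, -0.9]
opening: 0.0122
```

```bash
python3 -c "
from h import *
plan(.5048,.0638,.061,.0687)
im=grab('side')
cv2.imwrite('pics/s17.png',cv2.resize(im['pixels'][155:275,245:365,::-1],None,fx=5,fy=5))
"
```

```text
t 35.65 pos [0.5042 0.0645 0.0829] F [-0.1  0.2 -0.9] open 0.0122
turn units [-0.006  0.     0.005] shift units [ 0.028 -0.024  0.875]
```

View pics/s17.png

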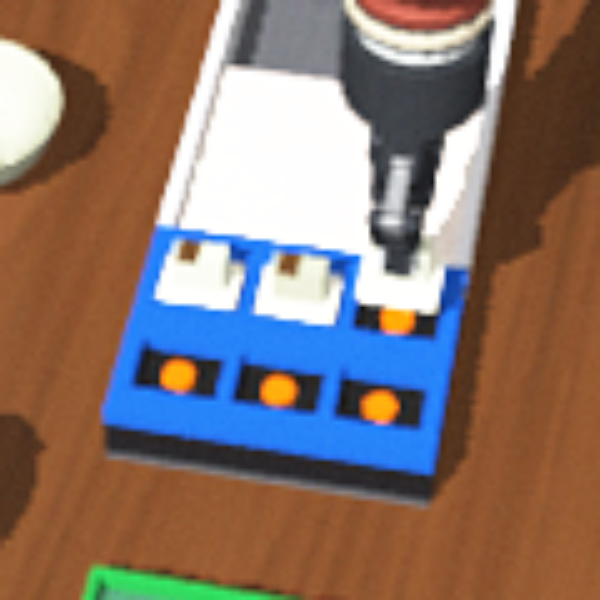

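The held mount at crop px (400,285) is aligned with the plug at (397,320). Lowering it in.

Request:
step_arm(
  increments="0.03 -0.03 0.4 0 0 0;0 0 0.4 0 0 0;0 0 0.1 0 0 0;0 0 0.06 0 0 0;0 0 0 0 0 0;0 0 0.06 0 0 0;0 0 0.06 0 0 0;0 0 0 0 0 0;0 0 0 0 0 0",
)

```text
t: 36.45
tool_pos: [0.5051, 0.0635, 0.0561]
tool_rot: [-2.296, 2.143, -0.001]
contact_force: [-2.3, 0.7, 3.8]
opening: 0.0123
```

Request:
step_arm(
  increments="0 0 0.05 0 0 0;0 0 0.05 0 0 0;0 0 0.05 0 0 0;0 0 0 0 0 0;0 0 0 0 0 0",
)

```text
t: 36.87
tool_pos: [0.5051, 0.0634, 0.0523]
tool_rot: [-2.296, 2.143, -0.001]
contact_force: [-2.6, -0.1, 4.9]
opening: 0.012
```

Request:
step_arm(
  increments="0 0 0.05 0 0 0;0 0 0.05 0 0 0;0 0 0.03 0 0 0;0 0 0 0 0 0;0 0 0 0 0 0",
)

```text
t: 37.28
tool_pos: [0.5052, 0.0634, 0.0523]
tool_rot: [2.296, -2.143, -0.001]
contact_force: [-13.9, -0.6, 25.2]
opening: 0.0122
```

Request:
step_arm(
  increments="0 0 -0.08 0 0 0;0 0 0 0 0 0;0 0 0 0 0 0",
)

```text
t: 37.53
tool_pos: [0.5056, 0.0635, 0.0523]
tool_rot: [-2.296, 2.143, -0.002]
contact_force: [-4.2, -0.1, 12.3]
opening: 0.0126
```

Request:
step_arm(
  increments="0 0 0 0 0 0;0 0 0 0 0 0;0 0 0 0 0 0;0 0 0 0 0 0;0 0 -0.4 0 0 0;0 0 -0.8 0 0 0;0 0 -0.9 0 0 0;0 0 -0.9 0 0 0;0 0 -0.5 0 0 0;0 0 0 0 0 0",
  fingers=-0.1,
)

```text
t: 38.37
tool_pos: [0.5072, 0.0634, 0.1422]
tool_rot: [-2.293, 2.14, -0.008]
contact_force: [-0.2, -0.1, 0.7]
opening: 0.0384
```

```bash
python3 -c "
from h import *
im=look_mounts()
plan(.5592,.3937,.13,-.08)
im=grab('side')
cv2.imwrite('pics/s18.png',cv2.resize(im['pixels'][155:275,245:365,::-1],None,fx=5,fy=5))
"
```

```text
mount px [146.4 232.1] 264 ctr [0.5594 0.3937] size [45.1 37.1] yaw -0.07
mount px [145.2 254.1] 261 ctr [0.5044 0.3949] size [44.  36.9] yaw -0.183
t 38.42 pos [0.5059 0.0635 0.1399] F [0.  0.2 0.2] open 0.0386
turn units [-3.900e-02 -1.000e-03  1.488e+00] shift units [-13.338  -1.069   0.398]
```

View pics/s18.png

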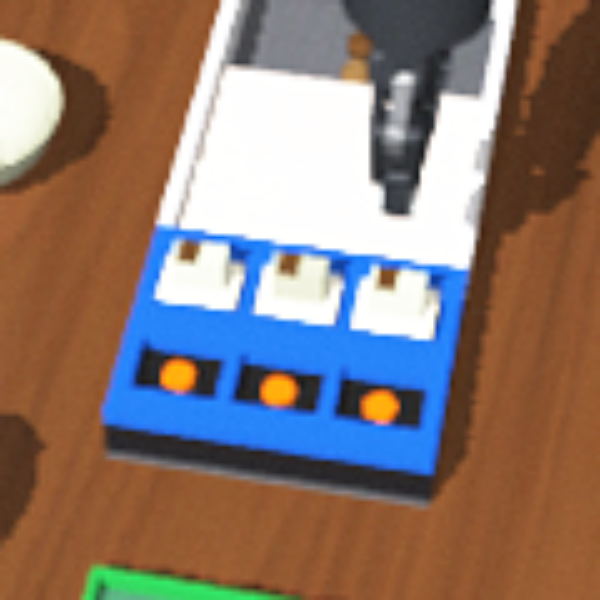

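Three are seated in the near-field row. Next mount: (0.5593, 0.3937), yaw -0.08.

Request:
step_arm(
  increments="0 0 0 0 0 0.75;0 0 0 0 0 0.75;-0.5 -0.05 0 0 0 0;-0.95 -0.08 0 0 0 0;-0.95 -0.08 0 0 0 0;-0.95 -0.08 0 0 0 0;-0.95 -0.08 0 0 0 0;-0.95 -0.08 0 0 0 0;-0.95 -0.08 0 0 0 0;-0.95 -0.08 0 0 0 0;-0.95 -0.08 0 0 0 0;-0.95 -0.08 0 0 0 0",
  fingers=0,
)

```text
t: 39.47
tool_pos: [0.5411, 0.2893, 0.136]
tool_rot: [2.131, -2.305, -0.002]
contact_force: [0.4, -0.9, 0.8]
opening: 0.0424
```

Request:
step_arm(
  increments="-0.95 -0.05 0 0 0 0;-0.95 -0.05 0 0 0 0;-0.95 -0.05 0 0 0 0;-0.95 0 0 0 0 0;-0.45 0 0 0 0 0;0 0 0 0 0 0;0 0 0 0 0 0",
)

```text
t: 40.05
tool_pos: [0.5538, 0.393, 0.1367]
tool_rot: [2.13, -2.306, -0.0]
contact_force: [0.7, -0.5, 0.5]
opening: 0.0425
```

```bash
python3 -c "
from h import *
plan(.5593,.3937,.023,-.08)"
```

```text
t 40.05 pos [0.5538 0.393  0.1367] F [ 0.7 -0.5  0.5] open 0.0425
turn units [ 0.017 -0.017  0.006] shift units [-0.044 -0.217  4.548]
```

Request:
step_arm(
  increments="-0.03 -0.16 0.5 0 0 0;0 0 0.8 0 0 0;0 0 0.8 0 0 0;0 0 0.8 0 0 0;0 0 0.7 0 0 0;0 0 0.5 0 0 0;0 0 0.3 0 0 0;0 0 0.1 0 0 0;0 0 0 0 0 0;0 0 0 0 0 0",
)

```text
t: 40.88
tool_pos: [0.5594, 0.3936, 0.0266]
tool_rot: [-2.128, 2.309, -0.001]
contact_force: [0.4, 0.1, 1.1]
opening: 0.0428
```

Request:
step_arm(
  increments="0 0 0 0 0 0;0 0 0 0 0 0;0 0 0 0 0 0;0 0 0 0 0 0;0 0 0 0 0 0;0 0 0 0 0 0",
  fingers=-1,
)

```text
t: 41.38
tool_pos: [0.5595, 0.3941, 0.027]
tool_rot: [-2.128, 2.308, -0.001]
contact_force: [0.2, -0.1, 6.3]
opening: 0.0122
```

Request:
step_arm(
  increments="0 0 -0.4 0 0 0;0 0 -0.8 0 0 0;0 0 -0.9 0 0 0;0 0 -0.9 0 0 0;0 0 -0.9 0 0 0;0 0 -0.6 0 0 0;0 0 0 0 0 0;0 0 0 0 0 0",
)

```text
t: 42.05
tool_pos: [0.5589, 0.3935, 0.1386]
tool_rot: [-2.129, 2.309, -0.001]
contact_force: [0.4, -0.1, -1.2]
opening: 0.012
```

```bash
python3 -c "
from h import *
plan(.5539,.1313,.12,.0687)
im=grab('side')
cv2.imwrite('pics/s19.png',cv2.resize(im['pixels'][215:365,235:365,::-1],None,fx=4,fy=4))
"
```

```text
t 42.05 pos [0.5589 0.3935 0.1386] F [ 0.4 -0.1 -1.2] open 0.0120
turn units [-0.011  0.005 -1.499] shift units [10.45   0.919  0.745]
```

View pics/s19.png

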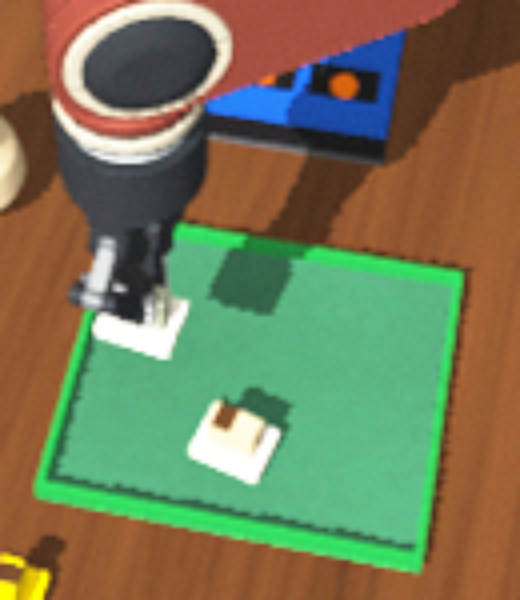

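Request:
step_arm(
  increments="0 0 0 0 0 -0.75;0 0 0 0 0 -0.75;0.5 0.05 0 0 0 0;0.9 0.09 0 0 0 0;0.9 0.09 0 0 0 0;0.9 0.09 0 0 0 0;0.9 0.09 0 0 0 0;0.9 0.09 0 0 0 0;0.9 0.09 0 0 0 0;0.9 0.09 0 0 0 0;0.9 0.09 0 0 0 0;0.9 0.09 0 0 0 0",
)

```text
t: 43.1
tool_pos: [0.5504, 0.1754, 0.136]
tool_rot: [2.292, -2.144, -0.003]
contact_force: [-0.3, 0.2, -0.7]
opening: 0.0126
```

Request:
step_arm(
  increments="0.9 0.05 0 0 0 0;0.95 0 0 0 0 0;0 0 0.5 0 0 0;0 0 0.7 0 0 0;0 0 0.6 0 0 0;0 0 0.4 0 0 0;0 0 0 0 0 0;0 0 0 0 0 0;0 0 0 0 0 0",
)

```text
t: 43.85
tool_pos: [0.5542, 0.1314, 0.0834]
tool_rot: [-2.296, 2.144, -0.001]
contact_force: [0.7, -0.5, -0.4]
opening: 0.0126
```

```bash
python3 -c "
from h import *
plan(.5541,.1313,.061,.0687)
im=grab('side')
cv2.imwrite('pics/s20.png',cv2.resize(im['pixels'][155:275,245:365,::-1],None,fx=5,fy=5))
"
```

```text
t 43.85 pos [0.5542 0.1314 0.0834] F [ 0.7 -0.5 -0.4] open 0.0126
turn units [-0.005  0.    -0.   ] shift units [0.004 0.003 0.897]
```

View pics/s20.png

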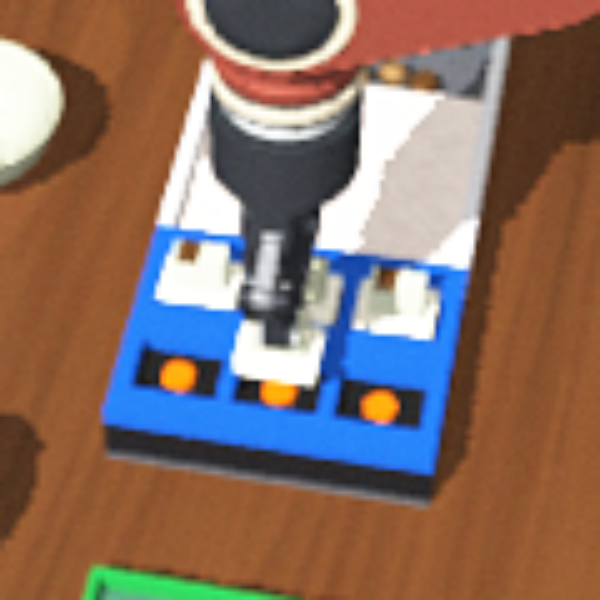

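The held mount at crop px (278,355) is aligned with the plug at (278,390). Lowering it in.

Request:
step_arm(
  increments="0 0 0.4 0 0 0;0 0 0.4 0 0 0;0 0 0.1 0 0 0;0 0 0.06 0 0 0;0 0 0 0 0 0;0 0 0.06 0 0 0;0 0 0.06 0 0 0;0 0 0 0 0 0;0 0 0 0 0 0",
)

```text
t: 44.65
tool_pos: [0.5542, 0.1313, 0.0566]
tool_rot: [-2.296, 2.143, -0.001]
contact_force: [-2.2, -0.4, 3.6]
opening: 0.0124
```

Request:
step_arm(
  increments="0 0 0.05 0 0 0;0 0 0.05 0 0 0;0 0 0.05 0 0 0;0 0 0 0 0 0;0 0 0 0 0 0",
)

```text
t: 45.07
tool_pos: [0.5542, 0.1313, 0.053]
tool_rot: [-2.296, 2.143, -0.001]
contact_force: [-2.9, 0.6, 6.0]
opening: 0.0125
```

Request:
step_arm(
  increments="0 0 0.05 0 0 0;0 0 0.05 0 0 0;0 0 0.02 0 0 0;0 0 0 0 0 0;0 0 0 0 0 0",
)

```text
t: 45.48
tool_pos: [0.5543, 0.1314, 0.0529]
tool_rot: [2.296, -2.143, -0.001]
contact_force: [-11.4, -0.8, 22.2]
opening: 0.0124
```

Request:
step_arm(
  increments="0 0 -0.08 0 0 0;0 0 0 0 0 0;0 0 0 0 0 0",
)

```text
t: 45.73
tool_pos: [0.5548, 0.1314, 0.0529]
tool_rot: [-2.296, 2.143, -0.002]
contact_force: [-3.2, -0.5, 10.1]
opening: 0.0123
```

Request:
step_arm(
  increments="0 0 0 0 0 0;0 0 0 0 0 0;0 0 0 0 0 0;0 0 0 0 0 0;0 0 -0.4 0 0 0;0 0 -0.8 0 0 0;0 0 -0.9 0 0 0;0 0 -0.9 0 0 0;0 0 -0.5 0 0 0;0 0 0 0 0 0",
  fingers=-0.1,
)

```text
t: 46.57
tool_pos: [0.5564, 0.1315, 0.1433]
tool_rot: [-2.292, 2.14, -0.008]
contact_force: [1.5, -0.6, 0.8]
opening: 0.0381
```

```bash
python3 -c "
from h import *
im=look_mounts()
plan(.5043,.395,.13,-.18)
im=grab('side')
cv2.imwrite('pics/s21.png',cv2.resize(im['pixels'][155:275,245:365,::-1],None,fx=5,fy=5))
"
```

```text
mount px [145.2 254.1] 259 ctr [0.5042 0.395 ] size [43.6 36.9] yaw -0.183
t 46.62 pos [0.5552 0.1314 0.1409] F [-0.4  0.2  0.3] open 0.0383
turn units [-0.04   0.006  2.488] shift units [-10.011   3.89    0.434]
```

View pics/s21.png

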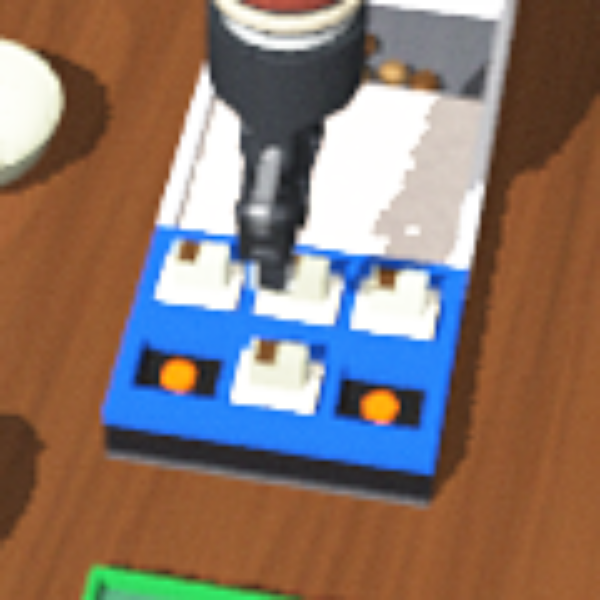

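Four are seated; the fourth is at crop px (278,375). Last mount: (0.5042, 0.395), yaw -0.18.

Request:
step_arm(
  increments="0 0 0 0 0 0.8;0 0 0 0 0 0.8;0 0 0 0 0 0.85;-0.6 0.2 0 0 0 0;-0.9 0.35 0 0 0 0;-0.9 0.35 0 0 0 0;-0.9 0.35 0 0 0 0;-0.9 0.35 0 0 0 0;-0.9 0.35 0 0 0 0;-0.9 0.35 0 0 0 0;-0.9 0.35 0 0 0 0;-0.9 0.35 0 0 0 0",
  fingers=0,
)

```text
t: 47.67
tool_pos: [0.5126, 0.3369, 0.136]
tool_rot: [2.015, -2.405, -0.002]
contact_force: [0.1, 0.7, 0.2]
opening: 0.0427
```

Request:
step_arm(
  increments="-0.9 0.35 0 0 0 0;-0.9 0.35 0 0 0 0;-0.4 0.15 0 0 0 0;0 0 0 0 0 0;0 0 0 0 0 0",
)

```text
t: 48.08
tool_pos: [0.5024, 0.3936, 0.1372]
tool_rot: [2.017, -2.405, 0.0]
contact_force: [1.0, -0.4, 0.4]
opening: 0.0428
```

```bash
python3 -c "
from h import *
plan(.5043,.395,.023,-.18)"
```

```text
t 48.08 pos [0.5024 0.3936 0.1372] F [ 1.  -0.4  0.4] open 0.0428
turn units [ 0.015 -0.023  0.046] shift units [-0.07  -0.066  4.569]
```

Request:
step_arm(
  increments="-0.05 -0.01 0.5 0 0 0;0 0 0.8 0 0 0;0 0 0.8 0 0 0;0 0 0.8 0 0 0;0 0 0.7 0 0 0;0 0 0.5 0 0 0;0 0 0.3 0 0 0;0 0 0.1 0 0 0;0 0 0 0 0 0;0 0 0 0 0 0",
)

```text
t: 48.92
tool_pos: [0.5042, 0.3956, 0.0273]
tool_rot: [-2.016, 2.407, -0.0]
contact_force: [0.7, 0.3, 1.1]
opening: 0.0426
```

Request:
step_arm(
  increments="0 0 0 0 0 0;0 0 0 0 0 0;0 0 0 0 0 0;0 0 0 0 0 0;0 0 0 0 0 0;0 0 0 0 0 0",
  fingers=-1,
)

```text
t: 49.42
tool_pos: [0.5042, 0.396, 0.0276]
tool_rot: [-2.016, 2.407, -0.0]
contact_force: [-0.4, 1.0, 5.6]
opening: 0.0122
```

Request:
step_arm(
  increments="0 0 -0.4 0 0 0;0 0 -0.8 0 0 0;0 0 -0.9 0 0 0;0 0 -0.9 0 0 0;0 0 -0.9 0 0 0;0 0 -0.6 0 0 0;0 0 0 0 0 0;0 0 0 0 0 0",
)

```text
t: 50.08
tool_pos: [0.5036, 0.3955, 0.1393]
tool_rot: [-2.017, 2.407, -0.0]
contact_force: [-0.5, -0.1, -1.5]
opening: 0.0124
```

```bash
python3 -c "
from h import *
plan(.4981,.1275,.12,.0687)
im=grab('side')
cv2.imwrite('pics/s22.png',cv2.resize(im['pixels'][215:365,235:365,::-1],None,fx=4,fy=4))
"
```

```text
t 50.08 pos [0.5036 0.3955 0.1393] F [-0.5 -0.1 -1.5] open 0.0124
turn units [-0.01   0.006 -2.449] shift units [10.681  0.957  0.772]
```

View pics/s22.png

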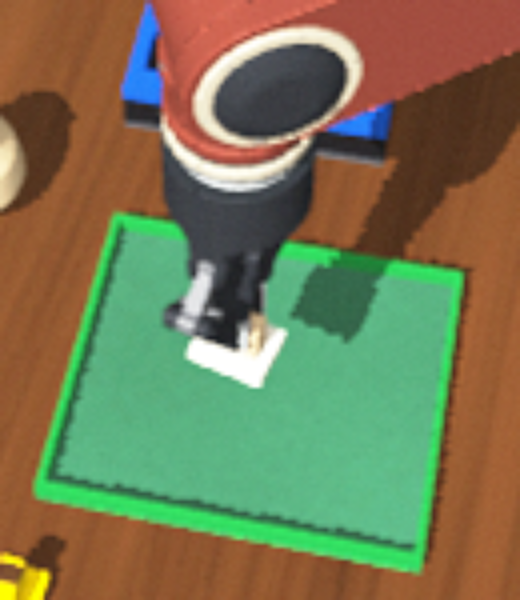

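The last mount is held, at crop px (240,350), and the tray is empty.

Request:
step_arm(
  increments="0 0 0 0 0 -0.8;0 0 0 0 0 -0.8;0 0 0 0 0 -0.85;0.5 0.05 0 0 0 0;0.9 0.09 0 0 0 0;0.9 0.09 0 0 0 0;0.9 0.09 0 0 0 0;0.9 0.09 0 0 0 0;0.9 0.09 0 0 0 0;0.9 0.09 0 0 0 0;0.9 0.09 0 0 0 0;0.9 0.09 0 0 0 0",
)

```text
t: 51.13
tool_pos: [0.496, 0.1999, 0.1368]
tool_rot: [2.292, -2.145, -0.002]
contact_force: [-1.0, 0.6, -1.1]
opening: 0.0123
```

Request:
step_arm(
  increments="0.9 0.09 0 0 0 0;0.9 0.09 0 0 0 0;0.9 0 0 0 0 0;0.25 0 0 0 0 0;0 0 0.5 0 0 0;0 0 0.7 0 0 0;0 0 0.6 0 0 0;0 0 0.4 0 0 0;0 0 0 0 0 0;0 0 0 0 0 0;0 0 0 0 0 0",
)

```text
t: 52.05
tool_pos: [0.4984, 0.1286, 0.0842]
tool_rot: [-2.296, 2.143, -0.0]
contact_force: [0.2, 0.5, -0.0]
opening: 0.012
```

```bash
python3 -c "
from h import *
plan(.4981,.1275,.062,.0687)
im=grab('side')
cv2.imwrite('pics/s23.png',cv2.resize(im['pixels'][155:275,245:365,::-1],None,fx=5,fy=5))
"
```

```text
t 52.05 pos [0.4984 0.1286 0.0842] F [ 0.2  0.5 -0. ] open 0.0120
turn units [-0.006  0.001  0.004] shift units [0.044 0.014 0.886]
```

View pics/s23.png

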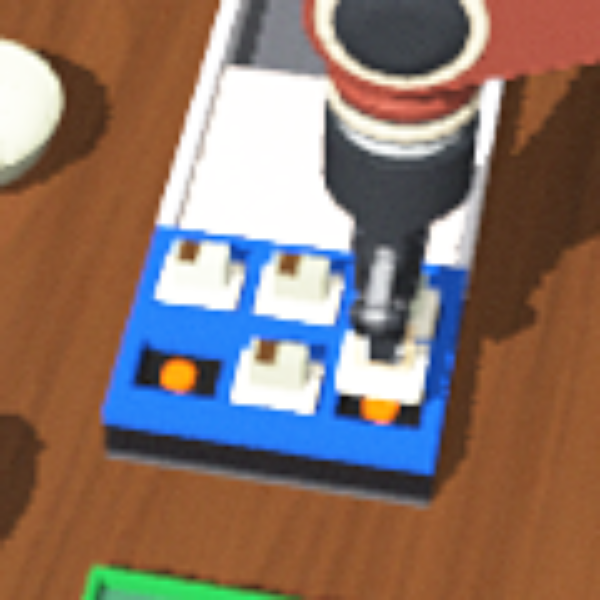

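The last mount is aligned over the plug at crop px (380,405). Lowering it in.

Request:
step_arm(
  increments="0.04 0.01 0.4 0 0 0;0 0 0.4 0 0 0;0 0 0.1 0 0 0;0 0 0.06 0 0 0;0 0 0 0 0 0;0 0 0.06 0 0 0;0 0 0.06 0 0 0;0 0 0 0 0 0;0 0 0 0 0 0",
)

```text
t: 52.85
tool_pos: [0.4982, 0.1272, 0.0574]
tool_rot: [-2.296, 2.143, -0.001]
contact_force: [-0.6, -0.6, 2.9]
opening: 0.0123
```

Request:
step_arm(
  increments="0 0 0.05 0 0 0;0 0 0.05 0 0 0;0 0 0.05 0 0 0;0 0 0 0 0 0;0 0 0 0 0 0",
)

```text
t: 53.27
tool_pos: [0.4982, 0.1272, 0.0536]
tool_rot: [-2.296, 2.143, -0.001]
contact_force: [-1.7, -0.0, 4.5]
opening: 0.0124
```

Request:
step_arm(
  increments="0 0 0.05 0 0 0;0 0 0.05 0 0 0;0 0 0.02 0 0 0;0 0 0 0 0 0;0 0 0 0 0 0",
)

```text
t: 53.68
tool_pos: [0.4984, 0.1274, 0.0535]
tool_rot: [2.296, -2.143, -0.001]
contact_force: [-12.0, -0.2, 22.1]
opening: 0.012
```

Request:
step_arm(
  increments="0 0 -0.08 0 0 0;0 0 0 0 0 0;0 0 0 0 0 0",
)

```text
t: 53.93
tool_pos: [0.4988, 0.1274, 0.0535]
tool_rot: [-2.295, 2.143, -0.002]
contact_force: [-3.3, 0.5, 10.2]
opening: 0.0125
```

Request:
step_arm(
  increments="0 0 0 0 0 0;0 0 0 0 0 0;0 0 0 0 0 0;0 0 0 0 0 0;0 0 -0.4 0 0 0;0 0 -0.8 0 0 0;0 0 -0.9 0 0 0;0 0 -0.9 0 0 0;0 0 -0.9 0 0 0;0 0 -0.9 0 0 0;0 0 -0.5 0 0 0;0 0 0 0 0 0",
  fingers=-0.1,
)

```text
t: 54.93
tool_pos: [0.5, 0.1274, 0.1888]
tool_rot: [-2.293, 2.14, -0.007]
contact_force: [0.8, 0.8, 0.7]
opening: 0.0386
```

Request:
step_arm(
  increments="0 0.8 0 0 0 0;0 0.8 0 0 0 0;0 0.8 0 0 0 0;-0.8 0 0 0 0 0;-0.9 0 0 0 0 0;-0.9 0 0 0 0 0;-0.9 0 0 0 0 0;-0.9 0 0 0 0 0;-0.9 0 0 0 0 0;0 0 0 0 0 0;0 0 0 0 0 0",
)

```text
t: 55.85
tool_pos: [0.428, 0.2555, 0.1829]
tool_rot: [2.297, -2.139, -0.001]
contact_force: [-0.7, -1.0, 1.1]
opening: 0.0386
```

```bash
python3 -c "
from h import *
plan(.5,.3,.2,0)
im=grab('side')
cv2.imwrite('pics/s24.png',cv2.resize(im['pixels'][95:275,225:385,::-1],None,fx=3.3,fy=3.3))
im=grab('top','t24')
"
```

```text
t 55.85 pos [0.428  0.2555 0.1829] F [-0.7 -1.   1.1] open 0.0386
turn units [ 0.026 -0.013  0.709] shift units [-1.78  -2.882 -0.684]
```

View pics/s24.png

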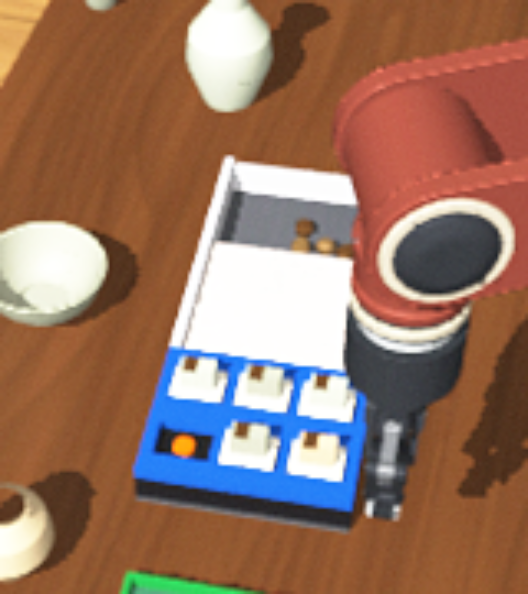

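View pics/t24.png

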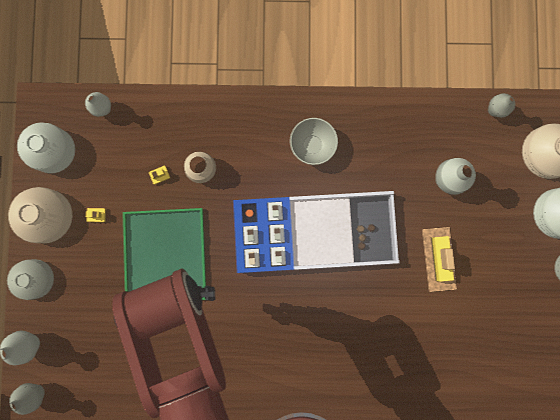

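All five mounts are in the block, four chips are in the trough at px (360..373, 228..243), and the scraper stands on its pad at (441,259). I'll run one numeric check before handing in.

```bash
python3 - <<'E'
from h import *
im=grab("top");H=hsv(im);px=im["pixels"].astype(int)
G=np.array([[.6139,.0714],[.5582,.0675],[.5539,.1313],[.5025,.0637],[.4981,.1275]])
o=np.array([.5647,-.0304]);c,s=np.cos(.0687),np.sin(.0687)
m=~((px[:,:,2]-px[:,:,0]>40))
roi=np.zeros(m.shape,bool);roi[203:269,240:287]=1
for b in blobs(m&roi,60,600):
    r=poly_rect(im,b[2],.042);p=(r[0]+r[1])/2;d=np.linalg.norm(G-p,axis=1)
    print("plate",p.round(4),"size",np.round(r[2:4],1),"off mm",(d.min()*1000).round(1))
roi[:]=0;roi[205:262,355:392]=1
for b in blobs(roi&(H[:,:,1]>70)&(H[:,:,2]>70)&(H[:,:,0]<25),8):
    p=plane(im,[b[0]],.013)[0][:2]-o;print("chip board",(p@[c,s]).round(4),(p@[-s,c]).round(4),b[1])
roi[:]=0;roi[220:300,415:465]=1
for b in blobs(roi&(px[:,:,0]>210)&(H[:,:,1]<140)&(H[:,:,1]>70),30): print("handle",poly_rect(im,b[2],.074)[1].round(4))
E
```

```text
plate [0.6095 0.1351] size [45.4 34.9] off mm 55.8
plate [0.613  0.0709] size [44.6 37.3] off mm 1.0
plate [0.5581 0.0664] size [46.9 37. ] off mm 1.1
plate [0.554  0.1305] size [44.5 37.1] off mm 0.8
plate [0.5023 0.0631] size [46.6 36.9] off mm 0.6
plate [0.4978 0.1267] size [47.  37.5] off mm 0.9
chip board 0.0025 -0.1436 31
chip board 0.0018 -0.1161 34
chip board -0.0211 -0.1188 30
chip board -0.0419 -0.1154 32
handle [ 0.5017 -0.3488]
```

```bash
python3 -c "
from station import ctrl
print(ctrl.finish_job())"
```

```text
the job is handed in; nothing more can be done
None
```

The sample board is made up and handed in at about 56 s of the 210 s allowed; the hand-in reports no verdict. I swept all four chips into the trough in one pass, stood the scraper back on its pad, and pressed the five mounts from the tray into five recesses.

My last checks, all from the cameras and force readings:
- **Mounts:** each plate centre measured within 1.1 mm of its recess centre. Each bottomed under 20–25 N (slightly over the 8–20 N guide) within 0.1 mm of the expected flush height.
- **Chips:** all four lie in the trough, at y -0.115 to -0.144 m in the board's frame.
- **Scraper:** it stands on the pad, about 2 mm from the pad's centre.
- **Pots:** the ewer, bowl and jarlet look unmoved, judged by eye in the pictures.

The side camera's measurements differed from the top camera's by about 1 mm in x and 3–4 mm in y. I measured mounts and recesses with the top camera only, and all five mounts fitted. No check failed.

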